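# Refill the ball-knob jar through the swing funnel

## Robot

A 7-joint arm with a two-finger parallel gripper is mounted at the origin on a cart in front of the work surface, level with it; the furniture and walls round the work are solid. World frame = base frame: x ahead of the robot, y to its left, z up, the work surface at z = 0. Lengths are in mm, angles in rad, forces in N, time in s.
With the tool pointing down it reaches from about 400 to 875 mm from the base axis. Payload 4.4 kg.
Tool frame: the origin (TCP) lies midway between the tips of the shut fingers; the grasp point (between the pads) lies 19 mm behind it (ctrl.grip_point_offset is the distance from the TCP to the grasp point, in mm); z points along the fingers, x is the direction in which the jaws open and shut, and the axes are right-handed (so a half turn about z gives the same grasp; the last joint's range is limited). The gripper opens to 85 mm and grips with 20 to 120 N. Pads are 22 mm wide; open, the fingers measure 114 mm over their backs; the gripper's body (76 mm by 85 mm) begins 54 mm behind the grasp point. The pads swing forward as they close: fully open they stand 13 mm farther back than shut.
Start: joints at [1.075, 0.628, 0.038, 1.517, -0.027, 0.996, -0.02], TCP at [270.876, -590.884, 231.313] pointing down, gripper open.
Joint ranges: [-3.06, 3.06], [-0.37, 2.12], [-1.25, 1.32], [0.18, 2.47], [-1.1, 4.24], [0.23, 1.98], [-2.94, 2.94]. Speed limits (rad/s): [2.57, 2.57, 3.14, 3.14, 3.14, 3.14, 3.14].

## Interface

Orientations are given as [roll, pitch, yaw] about the fixed x, y, z axes, in that order (R = Rz(yaw) Ry(pitch) Rx(roll)).
In Python, from cell import ctrl, viewer gives the robot as it stands.
- The arm moves only by the tool apply_moves, never from a script. Its argument "series" is a list that holds one entry, the list of rows, each a list of 6 numbers: the shift along the tool's x, y, z normalised to -1 to 1, where 1 is 50 mm, then the turn, a rotation vector about the tool's x, y, z normalised to -1 to 1, where 1 is 6 degrees. In form: [[[tx, ty, tz, rx, ry, rz], ...]]. A call has exactly 5 rows; each row shifts and turns the commanded pose from where the row before left it, along the tool's axes as they then stand; what a row does not reach is not made up. A row lasts 1/8 s, in which the tool goes at most 62.5 mm and 10.7 degrees, less where a joint would pass 70% of its speed; a pose out of reach is approached as far as the arm can. A call with a number of a shift or a turn outside -1 to 1 is refused whole. A call with a gripper value outside its range is refused whole. "claw" is the gripper command: -1 is shut, 1 is fully open, values between are in proportion, set as the call begins (left out, the last holds). The fingers move at their own pace and stop on an object; the grip force is fixed at half the most. Time passes only in rows, so rows that do not move let the fingers close, or fill a call up. It gives the time, the measured TCP pose, the force and the opening at its end, in the units of the state.
- ctrl.read_state(): the state, without advancing time (a new reading comes with each control period).
- viewer.get_image(name): name is "scene" or "side" or "wrist"; returns the picture (480x640x3 uint8, blue, green, red); there is no depth.
- viewer.camera_info(name): a dict with "K" (3x3 intrinsics, pixels), "R" (3x3) and "t" (3): a world point X has camera coordinates R X + t. Camera axes: x right, y down, z forward; pixel columns grow to the right and rows downward; lengths in mm; the calibration is good to about 2 mm. A picture is of the moment at which its call begins: read the wrist's pose just before it. camera_info takes no time and is no camera call; for the wrist camera it gives the pose at the moment of the call.
- ctrl.finish_job(): hands the job in, once; it reports no verdict.
Trained networks look in the newest picture that a camera, given by its name, has taken for a name from the list of things; names that differ only in an ending like _2 or _b are one class to them, and where a whole thing is asked for, a point or a joint stands for the part that bears it (a point fixed in the world has none). Each returns a list of dicts, best first, with "score" (0 to 1); they miss things now and then, are a little off and sometimes report something else, mostly with a low value. They report only what shows in the picture. A call takes as long as a camera call.
- viewer.find_in(camera, label): "location" ([column, row] as shares, 0 to 1, of the picture: columns of its width, rows of its height, amid what is visible of it).
The state is a dict: "clock": time; "qpos": joint angles; "qd": joint speeds; "tau": joint torques, N m; "eef_pos": TCP position; "tool_rot": TCP orientation; "force": force on the tool from outside, world axes, zero at the start; "torque": the same for the moment, N m; "width": finger opening in mm.
Only numpy, scipy, OpenCV 4.12 (cv2) and the standard library are available. Lean on these libraries where they do the work, as an engineer would, in place of code of your own. Each camera call takes 0.05 s, during which the arm holds its last target. There are 200 camera calls.

## Task

Refill the assembly station with ball knobs: stand the empty white jar upright in the aluminium ring of the filling station and let go of it, then swing the funnel over it, fully home against its stop. Then pour all five black ball knobs from the orange scoop through the funnel into the jar without spilling any, and set the empty scoop down upright on the worktop or a mat, with nothing under it. Leave the oil bottle, the torque tester, the jig block and the screwdriver where they are.

Things in the scene. Friction and masses are not known exactly. Their poses are not given: they have to be found in the camera images.
- station: Blue base plate of the filling station, fixed, 300 x 104 x 8 mm; its origin is on the worktop under the centre of the jar ring, from where the plate runs 70 mm to its -x and 230 mm to its +x. A 30 mm thick steel pillar stands 180 mm along its +x.
- nest (a point): Centre of the locating ring on the station's plate, at the plate's upper face, 8 mm above the worktop, where the jar's underside rests. Aluminium ring, inner diameter 72 mm, outer 82 mm, its top 15.5 mm above the plate. Axes as the station's.
- funnel (a joint): Swing angle of the funnel arm about the upright pillar, rad: 0 = home against the stop inside its hub with the funnel exactly above the ring; grows to 1.65 as the funnel swings (clockwise seen from above) towards the station's +y. It stays where it is left.
- funnel_mouth (a point): Centre of the funnel's wide upper rim (fixed height 176 mm above the worktop). Steel funnel, rim 140 mm outside, 135 mm inside, 63 mm high in all; its spout has 54 mm bore, 59 mm outside and ends 113 mm above the worktop, 10 mm above the rim of a jar standing in the ring. The funnel's axis lies 180 mm from the pillar's axis.
- swing_pin (a point): Top of the red upright pin on the swing arm by which it is moved: round, 14 mm thick, 39 mm long above the grey arm, its top 207 mm above the worktop; 85 mm from the pillar's axis, between pillar and funnel.
- pillar_axis (a point): Top of the pillar, 177 mm above the worktop, on the hinge axis of the swing arm (hub 44 mm thick).
- jar: White open round jar, 66 mm outside, 60 mm inside, 95 mm high, floor 6 mm thick, 0.22 kg. Origin at the centre of its underside, z up along its axis. It starts empty and upright on the green or the black mat (each 3 mm thick, flat on the worktop).
- jar_mouth (a point): Centre of the jar's rim, 95 mm above its underside.
- scoop: Orange scoop 125 mm long, 74 wide; origin on its underside below the middle of the grey handle bar, which runs along x (-44 to +60 mm) on a post at the rear. Open mouth at x = -64 mm looks to its own -x, lip only 4 mm high: balls roll out beyond 45 degrees of tilt. Inner floor 12 mm up; side walls 50 mm high (36 at the mouth), rear wall 52 mm. 0.18 kg empty. Starts on a 3 mm mat.
- scoop_grip (a point): Grip point in the middle of the grey handle bar, 82 mm above the scoop's underside; bar 14 x 14 mm, along the scoop's x. Axes as the scoop's.
- scoop_lip (a point): Middle of the scoop's mouth lip, 64 mm ahead (-x) of the grip and 15 mm above the underside.
- knob_0: One of five equal black ball knobs, 26 mm diameter with a brass bush, 22 g; origin at the ball's centre. Starts in the scoop.
- knob_1: One of five equal black ball knobs, 26 mm diameter with a brass bush, 22 g; origin at the ball's centre. Starts in the scoop.
- knob_2: One of five equal black ball knobs, 26 mm diameter with a brass bush, 22 g; origin at the ball's centre. Starts in the scoop.
- knob_3: One of five equal black ball knobs, 26 mm diameter with a brass bush, 22 g; origin at the ball's centre. Starts in the scoop.
- knob_4: One of five equal black ball knobs, 26 mm diameter with a brass bush, 22 g; origin at the ball's centre. Starts in the scoop.
- oil_bottle: Bystander: cream oil bottle with a red nozzle, 44 mm thick, 146 mm high, standing; origin at the centre of its underside.
- tester: Bystander: dark torque tester, 105 x 62 x 50 mm; origin at the centre of its underside.
- jig_block: Bystander: dark brown block with a yellow band, 68 x 118 x 95 mm high; origin at the centre of its underside.
- driver: Bystander: screwdriver with a yellow handle lying along its own y, 30 x 175 x 27 mm; origin at the centre of its underside.

How it is judged (in metres and radians):
On the way, in this order (a step that is already met when the one before it is completed fails the run):
1. The jar stands upright in the ring of the station, let go (horizontal distance between jar and nest below 0.008 m and height (world z) of jar below 0.014 m and angle between jar's own z axis and vertical below 0.1 rad and contact force between the fingers and jar below 0.1 N), for 0.2 s.
2. The funnel is swung home over the jar in the ring (horizontal distance between jar and nest below 0.008 m and height (world z) of jar below 0.014 m and angle between jar's own z axis and vertical below 0.1 rad and value of joint funnel below 0.05 rad), for 0.2 s.
3. All five ball knobs are in the jar, under the funnel at home (all of step 2 and horizontal distance between each of knob_0, knob_1, knob_2, knob_3, knob_4 and jar_mouth below 0.03 m and z of knob_0 in the frame of jar between 0.008 and 0.095 m and z of knob_1 in the frame of jar between 0.008 and 0.095 m and z of knob_2 in the frame of jar between 0.008 and 0.095 m and z of knob_3 in the frame of jar between 0.008 and 0.095 m and z of knob_4 in the frame of jar between 0.008 and 0.095 m), for 0.2 s.
At the end, for the whole second after the job is handed in: The jar stands upright (within 0.1 rad) in the ring, within 8 mm of its centre; the funnel is home (angle under 0.05 rad); all five ball knobs lie at rest inside the jar, below its rim; the scoop stands upright (within 0.1 rad) at rest on the worktop or on one of the flat mats (all of step 3 and angle between scoop's own z axis and vertical below 0.1 rad and height (world z) of scoop below 0.009 m and linear speed of each of scoop, jar below 0.02 m/s and linear speed of each of knob_0, knob_1, knob_2, knob_3, knob_4 below 0.05 m/s); the robot touches nothing.
It fails at once if A ball knob is spilled (its centre comes down below 19 mm above the worktop) (height (world z) of any of knob_0, knob_1, knob_2, knob_3, knob_4 below 0.019 m).
It fails at once if A bystander (oil bottle, torque tester, jig block, screwdriver) is moved by more than 20 mm or tipped over (distance of any of oil_bottle, tester, jig_block, driver from where it was at the start of the episode above 0.02 m or angle between oil_bottle's own z axis and vertical above 0.5 rad).
It also fails if it takes over 72 s, if anything falls off the work surface, if the arm or the gripper's body presses on something with over 40 N, if the wrist force passes 120 N, or if a joint passes its speed limit or range.

## Working session

There is one attempt and no reset: what is moved stays moved. The work goes in short steps, Python scripts to look and compute and a tool call to move; the robot and the scene stay as the last step left them, time stands still between calls to the robot, and variables do not carry over. Pictures are saved under pics/ and viewed, about 8 in all and at most 12, crops included, and the job is handed in when it is done.

Besides the shell and the picture viewer there is one more tool, called as name([rows], argument=value, ...), one row to a line, values as JSON. apply_moves: Moves the arm, as the interface text tells. Scaled input: -1 to 1 covers 50 mm each way for a shift and 6 degrees each way for a turn. Its arguments: {"type":"object","properties":{"series":{"type":"array","items":{"type":"array","items":{"type":"array","items":{"type":"number"}}}},"claw":{"type":"number"}},"required":["series"]}

```bash
mkdir -p pics; ls; python3 - <<'E'
from cell import ctrl, viewer
import cv2,numpy as np
s=ctrl.read_state();print(s['clock'],s['eef_pos'],s['tool_rot'],s['width'])
for n in('scene','side'):
    im=viewer.get_image(n);cv2.imwrite(f'pics/{n}0.png',im)
    c=viewer.camera_info(n);print(n,np.array(c['K']).round(1).tolist(),np.array(c['R']).round(3).tolist(),np.array(c['t']).round(0).tolist())
    for l in ['station','nest','funnel','funnel_mouth','swing_pin','pillar_axis','jar','jar_mouth','scoop','scoop_grip','scoop_lip','oil_bottle','tester','jig_block','driver']:
        try:r=viewer.find_in(n,l)
        except Exception as e:print(l,e);continue
        print(n,l,[(round(d['score'],2),[round(d['location'][0]*640),round(d['location'][1]*480)]) for d in r[:2]])
E
```

```text
pics
0.0 [ 270.64046243 -590.27597444  230.3691018 ] [-3.14156069e+00  1.93355465e-03 -1.14095758e+00] 85.87896787201969
scene [[580.2, 0.0, 315.7], [0.0, 580.2, 230.4], [0.0, 0.0, 1.0]] [[-0.486, -0.874, -0.018], [-0.593, 0.344, -0.728], [0.642, -0.343, -0.685]] [339.0, 427.0, 828.0]
scene station [(0.83, [286, 254])]
scene nest [(0.84, [290, 251]), (0.36, [248, 351])]
scene funnel [(0.59, [241, 235])]
scene funnel_mouth [(0.67, [241, 234]), (0.27, [326, 191])]
scene swing_pin [(0.62, [241, 234]), (0.26, [251, 370])]
scene pillar_axis [(0.75, [242, 235]), (0.43, [391, 322])]
scene jar [(0.78, [417, 223]), (0.35, [286, 255])]
scene jar_mouth [(0.89, [418, 222])]
scene scoop [(0.81, [247, 355])]
scene scoop_grip [(0.7, [248, 354])]
scene scoop_lip [(0.62, [247, 354])]
scene oil_bottle [(0.97, [391, 325])]
scene tester [(0.6, [326, 190]), (0.29, [441, 297])]
scene jig_block [(0.36, [250, 351]), (0.25, [289, 251])]
scene driver [(0.65, [440, 297]), (0.44, [245, 238])]
side [[507.1, 0.0, 319.5], [0.0, 507.1, 238.4], [0.0, 0.0, 1.0]] [[-0.867, -0.498, -0.0], [-0.165, 0.288, -0.943], [0.469, -0.818, -0.332]] [529.0, 217.0, 785.0]
side station [(0.9, [276, 285]), (0.3, [260, 250])]
side nest [(0.58, [277, 286])]
side funnel [(0.63, [258, 251]), (0.45, [420, 298])]
side funnel_mouth [(0.89, [260, 251])]
side swing_pin [(0.69, [258, 253]), (0.64, [326, 354])]
side pillar_axis [(0.73, [256, 253]), (0.24, [437, 276])]
side jar [(0.87, [369, 248])]
side jar_mouth [(0.6, [370, 247]), (0.39, [274, 287])]
side scoop [(0.82, [313, 360])]
side scoop_grip [(0.78, [311, 354]), (0.4, [421, 297])]
side scoop_lip [(0.58, [308, 356])]
side oil_bottle [(0.91, [421, 295])]
side tester [(0.61, [367, 245]), (0.54, [287, 263])]
side jig_block [(0.94, [187, 324]), (0.17, [289, 262])]
side driver [(0.7, [436, 277])]
```

View pics/scene0.png

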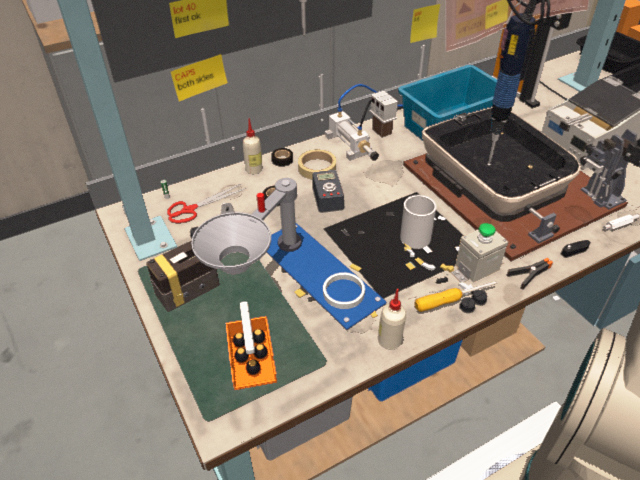

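View pics/side0.png

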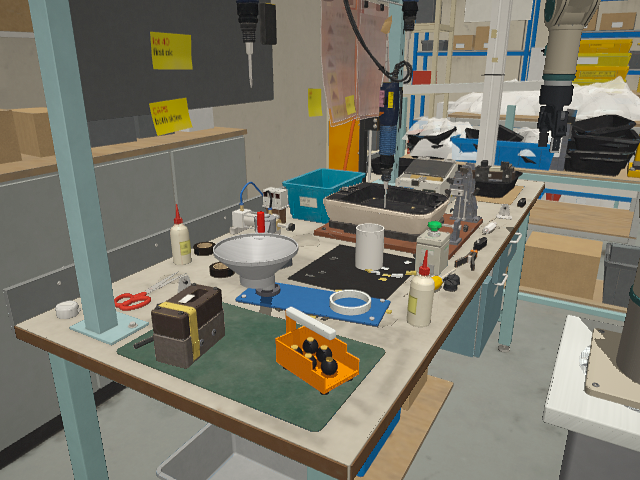

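Scene: ring (344,290), funnel (231,241), pin (262,196), jar mouth (418,205) on the black mat, scoop (250,355) on the green mat with mouth towards the image bottom, jig block at the left. The side view agrees. I'll triangulate these points.

```bash
cat > h.py <<'E'
from cell import ctrl, viewer
import cv2,numpy as np
from scipy.spatial.transform import Rotation as Ro
def cam(n):
    c=viewer.camera_info(n);return [np.array(c[k],float) for k in('K','R','t')]
def ray(c,p):
    K,R,t=c;return -R.T@t,R.T@np.linalg.solve(K,[p[0],p[1],1.])
def onz(c,p,z):
    o,d=ray(c,p);return (o+d*(z-o[2])/d[2])
def tri(ca,a,cb,b):
    P=[k[0]@np.c_[k[1],k[2]] for k in(ca,cb)]
    X=cv2.triangulatePoints(P[0],P[1],np.array(a,float),np.array(b,float)).ravel();return X[:3]/X[3]
def proj(c,X):
    K,R,t=c;v=K@(R@np.array(X,float)+t);return v[:2]/v[2]
E
python3 - <<'E'
from h import *
A,B=cam('scene'),cam('side');np.set_printoptions(suppress=True,precision=0)
for n,a,b,z in [('ringtop',(344,290),(350,301),23.5),('mouth',(231,241),(255,253),176),('pintop',(262,196),(261,213),207),('jarmouth',(418,205),(370,230),98),('pillar',(287,185),(0,0),177),('barrear',(245,305),(288,313),92),('barfront',(250,349),(334,330),92),('lip',(253,384),(337,386),18),('block',(187,262),(188,300),95),('bottletop',(396,296),(425,256),146),('bottlebase',(391,343),(420,322),5),('drvA',(418,302),(0,0),13),('drvB',(495,286),(0,0),13),('tester',(328,190),(0,0),50),('grayJar',(481,262),(432,255),40)]:
    print(n,tri(A,a,B,b) if b[0] else '',onz(A,a,z),onz(B,b,z) if b[0] else '')
E
```

```text
ringtop [521.  35.  19.] [517.  37.  24.] [518.  42.  24.]
mouth [610. 217. 165.] [601. 220. 176.] [590. 241. 176.]
pintop [655. 133. 204.] [650. 134. 207.] [651. 139. 207.]
jarmouth [ 582. -181.   96.] [ 584. -180.   98.] [ 575. -170.   98.]
pillar  [689.  65. 177.] 
barrear [534. 234.  80.] [524. 237.  92.] [523. 252.  92.]
barfront [432. 269.  96.] [434. 268.  92.] [435. 263.  92.]
lip [423. 276.   8.] [418. 277.  18.] [416. 289.  18.]
block [691. 289.  84.] [671. 290.  95.] [686. 300.  95.]
bottletop [381.  19. 135.] [373.  26. 146.] [375.  45. 146.]
bottlebase [382.  18.   2.] [378.  20.   5.] [382.  22.   5.]
drvA  [427. -76.  13.] 
drvB  [ 385. -231.   13.] 
tester  [770. -73.  50.] 
grayJar [ 440. -235.   36.] [ 431. -230.   40.] [ 445. -234.   40.]
```

```bash
python3 - <<'E'
from h import *
A,B=cam('scene'),cam('side');np.set_printoptions(suppress=True,precision=0)
for n,a,b in [('hangtip',(492,163),(388,188)),('hangtop',(515,25),(390,90)),('binL',(425,140),(327,205)),('binR',(577,165),(477,205)),('canister',(488,230),(434,225)),('viseTop',(605,145),(460,165)),('binfront',(497,208),(445,225))]:
    print(n,tri(A,a,B,b))
print(ctrl.read_state()['qpos'])
print(cam('wrist')[1:], -cam('wrist')[1].T@cam('wrist')[2])
E
```

```text
hangtip [ 602. -375.  136.]
hangtop [ 650. -424.  396.]
binL [ 785. -350.   83.]
binR [ 456. -517.  119.]
canister [ 448. -245.  108.]
viseTop [ 475. -560.  185.]
binfront [ 459. -291.  113.]
[ 1.  1.  0.  2. -0.  1. -0.]
[array([[ 0., -1., -0.],
       [-1., -0.,  0.],
       [-0., -0., -1.]]), array([-650.,  -39.,  380.])] [ 343. -558.  373.]
```

```bash
cat >> h.py <<'E'
def T(s=None):
    s=s or ctrl.read_state();return np.array(s['eef_pos'],float),Ro.from_euler('xyz',s['tool_rot'])
def down(yaw): return Ro.from_euler('xyz',[np.pi,0,yaw])
def rows(p,R,wps):
    """wps: list of (pos, Rotation, n); prints rounded rows, tracking rounded command"""
    k=0
    for q,Q,n in wps:
        q=np.array(q,float);p0,R0=p,R;rv=(R0.inv()*Q).as_rotvec()
        for i in range(1,n+1):
            pt=p0+(q-p0)*i/n;Rt=R0*Ro.from_rotvec(rv*i/n)
            a=np.round(R.inv().apply(pt-p)/50,2);b=np.round(np.degrees((R.inv()*Rt).as_rotvec())/6,2)
            if max(abs(np.r_[a,b]))>1:print('!! over')
            p=p+R.apply(a*50);R=R*Ro.from_rotvec(np.radians(b*6))
            print(('--\n' if k%5==0 else '')+str([float(x)+0 for x in np.r_[a,b]]));k+=1
    return p,R
E
python3 - <<'E'
from h import *
p,R=T();rows(p,R,[((430,-120,310),down(-0.28),10),((520,-110,330),down(0.0),5)])
E
```

```text
--
[-0.72, -0.68, -0.16, 0.0, 0.0, -0.82]
[-0.67, -0.74, -0.15, 0.0, 0.0, -0.82]
[-0.59, -0.8, -0.16, 0.0, 0.0, -0.83]
[-0.53, -0.84, -0.16, 0.0, 0.0, -0.82]
[-0.45, -0.89, -0.16, 0.0, 0.0, -0.82]
--
[-0.37, -0.92, -0.15, 0.0, 0.0, -0.82]
[-0.29, -0.95, -0.16, 0.0, 0.0, -0.83]
[-0.21, -0.97, -0.16, 0.0, 0.0, -0.82]
[-0.13, -0.99, -0.16, 0.0, 0.0, -0.82]
[-0.04, -0.99, -0.15, 0.0, 0.0, -0.82]
--
[0.34, -0.14, -0.08, 0.0, 0.0, -0.54]
[0.34, -0.12, -0.08, 0.0, 0.0, -0.53]
[0.35, -0.1, -0.08, 0.0, 0.0, -0.54]
[0.35, -0.08, -0.08, 0.0, 0.0, -0.53]
[0.36, -0.06, -0.08, 0.0, 0.0, -0.54]
```

apply_moves([
  [[-0.72, -0.68, -0.16, 0, 0, -0.82], [-0.67, -0.74, -0.15, 0, 0, -0.82], [-0.59, -0.8, -0.16, 0, 0, -0.83], [-0.53, -0.84, -0.16, 0, 0, -0.82], [-0.45, -0.89, -0.16, 0, 0, -0.82]],
], claw=1)

```text
clock: 2.22
eef_pos: [350.9, -353.9, 271.3]
tool_rot: [3.142, -0.001, -0.708]
force: [1.6, 0.4, -0.9]
width: 85.3
```

apply_moves([
  [[-0.37, -0.92, -0.15, 0, 0, -0.82], [-0.29, -0.95, -0.16, 0, 0, -0.83], [-0.21, -0.97, -0.16, 0, 0, -0.82], [-0.13, -0.99, -0.16, 0, 0, -0.82], [-0.04, -0.99, -0.15, 0, 0, -0.82]],
])

```text
clock: 2.85
eef_pos: [430.3, -118.6, 310.5]
tool_rot: [3.141, -0.001, -0.278]
force: [0.4, 0.0, 0.0]
width: 85.5
```

apply_moves([
  [[0.34, -0.14, -0.08, 0, 0, -0.54], [0.34, -0.12, -0.08, 0, 0, -0.53], [0.35, -0.1, -0.08, 0, 0, -0.54], [0.35, -0.08, -0.08, 0, 0, -0.53], [0.36, -0.06, -0.08, 0, 0, -0.54]],
])

```text
clock: 3.48
eef_pos: [520.6, -109.9, 330.1]
tool_rot: [3.141, -0.0, 0.002]
force: [-0.2, 1.2, -1.0]
width: 85.0
```

```bash
python3 - <<'E'
from h import *
print(T()[0],T()[1].as_euler('xyz'),ctrl.read_state()['qpos'])
c=cam('wrist');im=viewer.get_image('wrist');cv2.imwrite('pics/w1.png',im);np.savez('w1.npz',*c)
for l in['jar_mouth','jar','nest','pillar_axis','swing_pin']:print(l,[(round(d['score'],2),[round(d['location'][0]*640),round(d['location'][1]*480)]) for d in viewer.find_in('wrist',l)[:2]])
for X in [(583,-178,98),(519,37,23.5),(652,134,207),(689,65,177)]:print(X,proj(c,X))
E
```

```text
[ 520.64462303 -109.90897772  330.06699029] [ 3.14143033e+00 -1.97868882e-04  2.07812008e-03] [ 0.4090671   0.37228851 -0.35934311  1.70019441  0.14456538  1.09500395
  0.00798505]
jar_mouth [(0.85, [382, 265]), (0.23, [386, 43])]
jar [(0.9, [383, 262]), (0.34, [386, 42])]
nest [(0.61, [387, 42]), (0.38, [183, 62])]
pillar_axis [(0.95, [570, 7])]
swing_pin [(0.67, [572, 7])]
(583, -178, 98) [384.56796694 266.67514087]
(519, 37, 23.5) [321.2053989   43.55228277]
(652, 134, 207) [ 582.56765444 -229.02129517]
(689, 65, 177) [589.49542441 -46.13397621]
```

View pics/w1.png

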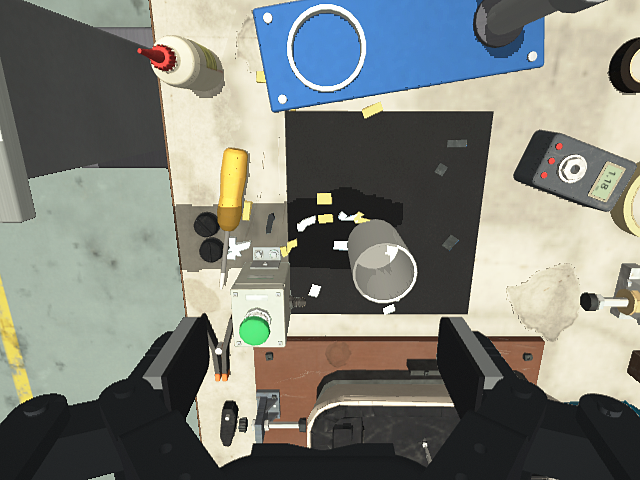

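Wrist view: jar rim centre (385,272), ring centre (327,47), plate edge from (275,110) to (545,66), which puts the station yaw at about 9.3°.

```bash
python3 - <<'E'
from h import *
c=[np.load('w1.npz')[k] for k in('arr_0','arr_1','arr_2')]
J=onz(c,(385,272),98);N=onz(c,(327,47),23.5);print('jar',J,'nest',N)
e=onz(c,(275,110),8);f=onz(c,(545,66),8);print('yaw',np.degrees(np.arctan2(*(f-e)[1::-1])))
# crop fit of the ring: bright ellipse in roi
im=cv2.imread('pics/w1.png')
def fit(x0,y0,x1,y1,thr,sat=40):
    h=cv2.cvtColor(im[y0:y1,x0:x1],cv2.COLOR_BGR2HSV);m=((h[...,2]>thr)&(h[...,1]<sat)).astype(np.uint8)
    for q in sorted(cv2.findContours(m,0,1)[0],key=cv2.contourArea)[-2:]:
        if len(q)>5:
            E=cv2.fitEllipse(q);print((E[0][0]+x0,E[0][1]+y0),E[1])
fit(280,1,375,96,150);fit(345,215,425,310,215)
p,R=T();rows(p,R,[((J[0],J[1],200),down(-0.0),3),((J[0],J[1],44),down(0),7)])
E
```

```text
jar [ 583.71772777 -183.79272377   98.        ] nest [524.92627164  33.8099236   23.5       ]
yaw 8.739170807434572
(326.0274085998535, 47.17938232421875) (78.23243713378906, 86.427490234375)
(390.05884170532227, 307.08350372314453) (4.644889831542969, 12.656937599182129)
(389.0731315612793, 275.49003982543945) (46.85123062133789, 59.12038803100586)
--
[0.43, 0.49, 0.86, 0.0, 0.0, 0.0]
[0.43, 0.49, 0.87, 0.0, 0.01, 0.0]
[0.43, 0.49, 0.86, 0.0, 0.0, -0.01]
[0.0, 0.0, 0.45, 0.0, 0.0, 0.0]
[0.0, 0.0, 0.44, 0.0, 0.0, 0.0]
--
[0.0, 0.0, 0.45, 0.0, 0.0, 0.0]
[0.0, 0.0, 0.44, 0.0, 0.0, 0.0]
[0.0, 0.0, 0.45, 0.0, 0.0, 0.0]
[0.0, 0.0, 0.45, 0.0, 0.0, 0.0]
[0.0, 0.0, 0.44, 0.0, 0.0, 0.0]
```

apply_moves([
  [[0.43, 0.48, 0.86, 0, 0, 0], [0.43, 0.48, 0.87, 0, 0, 0], [0.42, 0.48, 0.86, 0, 0, 0], [0, 0, 0, 0, 0, 0], [0, 0, 0, 0, 0, 0]],
])

```text
clock: 4.4
eef_pos: [583.9, -181.2, 201.0]
tool_rot: [-3.141, -0.0, 0.0]
force: [1.1, 0.2, 0.9]
width: 85.7
```

```bash
python3 - <<'E'
from h import *
print(T()[0])
c=cam('wrist');im=viewer.get_image('wrist');cv2.imwrite('pics/w2.png',im);np.savez('w2.npz',*c)
for l in['jar_mouth','jar']:print(l,[(round(d['score'],2),[round(d['location'][0]*640),round(d['location'][1]*480)]) for d in viewer.find_in('wrist',l)[:2]])
for y in (-180,-184):
  print(proj(c,(583.7,y,98)),proj(c,(583.7,y+33,98)),proj(c,(583.7+33,y,98)),proj(c,(583.7-33,y,98)))
cv2.imwrite('pics/w2c.png',im[200:,120:560])
E
```

```text
[ 583.86619419 -181.22823833  200.98783734]
jar_mouth [(0.67, [592, 94]), (0.57, [325, 238])]
jar [(0.95, [325, 237]), (0.19, [180, 3])]
[322.71400198 240.04072335] [322.6310608  189.41329372] [373.72371489 239.95914614] [271.71144437 240.12228912]
[322.72361138 245.9063139 ] [322.64147661 195.77112364] [373.48971944 245.82553576] [271.96459044 245.98708076]
```

View pics/w2c.png

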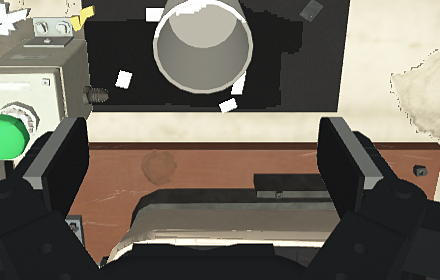

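Jar rim centre is at about (323.5,246.5) in the full image, so the jar is at (584,-184). Descending to grip it.

apply_moves([
  [[0, 0.06, 0.7, 0, 0, 0], [0, 0, 0.8, 0, 0, 0], [0, 0, 0.8, 0, 0, 0], [0, 0, 0.6, 0, 0, 0], [0, 0, 0.24, 0, 0, 0]],
])

```text
clock: 5.18
eef_pos: [583.8, -184.3, 43.0]
tool_rot: [-3.141, 0.001, 0.001]
force: [-0.2, -0.0, 0.9]
width: 85.4
```

apply_moves([
  [[0, 0, 0, 0, 0, 0], [0, 0, 0, 0, 0, 0], [0, 0, 0, 0, 0, 0], [0, 0, 0, 0, 0, 0], [0, 0, 0, 0, 0, 0]],
], claw=-1)

```text
clock: 5.8
eef_pos: [585.2, -185.1, 44.8]
tool_rot: [3.141, -0.002, 0.0]
force: [-0.3, 0.4, 6.0]
width: 64.7
```

apply_moves([
  [[0, 0, 0, 0, 0, 0], [0, 0, -0.4, 0, 0, 0], [0, 0, -0.6, 0, 0, 0], [0, 0, -0.6, 0, 0, 0], [0, 0, 0, 0, 0, 0]],
])

```text
clock: 6.42
eef_pos: [586.2, -185.3, 126.5]
tool_rot: [3.14, -0.006, 0.0]
force: [0.5, -0.1, -3.1]
width: 64.9
```

```bash
python3 - <<'E'
from h import *
p,R=T();rows(p,R,[((524,-70,190),down(0),4)])
E
```

```text
--
[-0.31, -0.58, -0.32, 0.0, -0.01, 0.0]
[-0.31, -0.57, -0.32, 0.01, -0.02, 0.0]
[-0.31, -0.58, -0.32, 0.0, -0.01, 0.0]
[-0.31, -0.57, -0.32, 0.0, -0.01, 0.0]
```

apply_moves([
  [[-0.31, -0.58, -0.32, 0, 0, 0], [-0.31, -0.57, -0.32, 0, 0, 0], [-0.31, -0.58, -0.32, 0, 0, 0], [-0.31, -0.57, -0.32, 0, 0, 0], [0, 0, 0, 0, 0, 0]],
])

```text
clock: 7.05
eef_pos: [521.1, -67.0, 188.0]
tool_rot: [-3.14, 0.0, 0.005]
force: [-0.2, -0.3, -2.3]
width: 64.5
```

```bash
python3 - <<'E'
from h import *
print(T()[0])
c=cam('wrist');im=viewer.get_image('wrist');cv2.imwrite('pics/w3.png',im);np.savez('w3.npz',*c)
for l in['nest','pillar_axis','swing_pin']:print(l,[(round(d['score'],2),[round(d['location'][0]*640),round(d['location'][1]*480)]) for d in viewer.find_in('wrist',l)[:2]])
g=proj(c,(522,36,23.5)).astype(int);print(g)
x0,y0=max(g[0]-90,0),max(g[1]-90,0);r=im[y0:g[1]+90,x0:g[0]+90]
h=cv2.cvtColor(r,cv2.COLOR_BGR2HSV)
m=((h[...,1]<60)&(h[...,2]>120)).astype(np.uint8)
for q in sorted(cv2.findContours(m,cv2.RETR_LIST,1)[0],key=cv2.contourArea)[-4:]:
    if len(q)>5:
        E=cv2.fitEllipse(q);u=(E[0][0]+x0,E[0][1]+y0);print(u,E[1],onz(c,u,23.5))
A=cam('scene')
E
```

```text
[521.12151838 -66.95468638 187.97140818]
nest [(0.91, [417, 68])]
pillar_axis []
swing_pin []
[324  78]
(np.float64(367.90753173828125), 156.385498046875) (19.160696029663086, 135.20738220214844) [555.03040861 -18.56396081  23.5       ]
(np.float64(254.81804656982422), 9.983879089355469) (19.450471878051758, 164.56704711914062) [474.20091699  79.23087225  23.5       ]
(np.float64(327.0133285522461), 81.4218978881836) (99.76131439208984, 106.93030548095703) [523.71109479  34.11854923  23.5       ]
(np.float64(327.1940383911133), 81.31623840332031) (111.84323120117188, 120.84294891357422) [523.8401796   34.18928134  23.5       ]
```

View pics/w3.png

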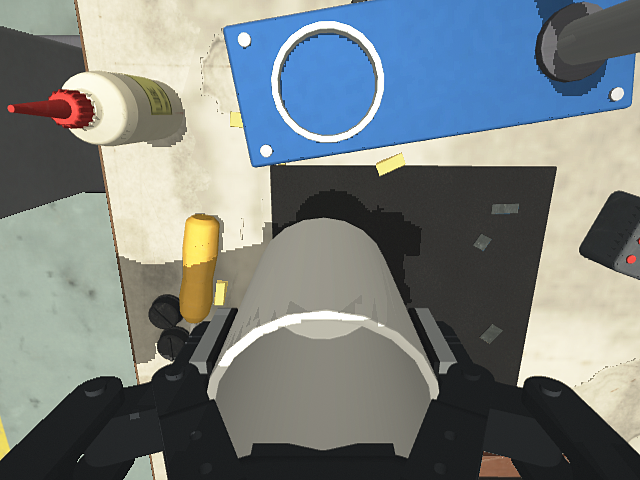

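```bash
python3 - <<'E'
from h import *
p,R=T();print(p);rows(p,R,[((524,34,110),down(0),4)])
E
```

```text
[521.90482987 -71.00940575 186.59561688]
--
[0.01, -0.53, 0.38, 0.0, 0.0, 0.0]
[0.01, -0.52, 0.39, 0.0, 0.01, 0.0]
[0.01, -0.53, 0.38, 0.0, 0.0, -0.01]
[0.01, -0.52, 0.38, 0.0, 0.0, 0.0]
```

apply_moves([
  [[0.01, -0.53, 0.38, 0, 0, 0], [0.01, -0.52, 0.38, 0, 0, 0], [0.01, -0.53, 0.38, 0, 0, 0], [0.01, -0.52, 0.38, 0, 0, 0], [0, 0, 0, 0, 0, 0]],
])

```text
clock: 7.88
eef_pos: [523.1, 36.8, 109.4]
tool_rot: [-3.141, 0.003, 0.003]
force: [-0.0, -0.1, -2.5]
width: 64.7
```

```bash
python3 - <<'E'
from h import *
for i in range(5):
    print(T()[0],ctrl.read_state()['clock'])
    im=viewer.get_image('wrist')
E
```

```text
[523.12564695  36.78995666 109.44485142] 7.875
[523.64844008  34.97950321 110.22067621] 7.925
[524.10582607  33.93584718 110.79874467] 7.975
[524.36420445  33.46802071 111.2233044 ] 8.025
[524.54467785  33.31963997 111.5283029 ] 8.075
```

apply_moves([
  [[0, -0.01, 0.4, 0, 0, 0], [0, 0, 0.3, 0, 0, 0], [0, 0, 0.16, 0, 0, 0], [0, 0, 0.1, 0, 0, 0], [0, 0, 0.1, 0, 0, 0]],
])

```text
clock: 8.75
eef_pos: [524.4, 35.6, 58.3]
tool_rot: [-3.142, -0.001, 0.0]
force: [-0.5, 0.6, -1.7]
width: 64.7
```

apply_moves([
  [[0, 0, 0.1, 0, 0, 0], [0, 0, 0.04, 0, 0, 0], [0, 0, 0, 0, 0, 0], [0, 0, 0, 0, 0, 0], [0, 0, 0, 0, 0, 0]],
])

```text
clock: 9.38
eef_pos: [524.2, 35.6, 51.5]
tool_rot: [-3.142, -0.0, 0.0]
force: [0.4, -0.7, -2.1]
width: 64.6
```

apply_moves([
  [[0, 0, 0.03, 0, 0, 0], [0, 0, 0.03, 0, 0, 0], [0, 0, 0, 0, 0, 0], [0, 0, 0, 0, 0, 0], [0, 0, 0, 0, 0, 0]],
])

```text
clock: 10.0
eef_pos: [524.2, 35.6, 49.7]
tool_rot: [3.141, -0.001, 0.0]
force: [-2.7, 0.3, 12.6]
width: 64.4
```

apply_moves([
  [[0, 0, 0, 0, 0, 0], [0, 0, 0, 0, 0, 0], [0, 0, 0, 0, 0, 0], [0, 0, 0, 0, 0, 0], [0, 0, 0, 0, 0, 0]],
], claw=1)

```text
clock: 10.62
eef_pos: [524.0, 35.6, 48.2]
tool_rot: [3.142, 0.0, 0.0]
force: [-0.6, 1.0, 0.1]
width: 85.5
```

apply_moves([
  [[0, 0, -0.4, 0, 0, 0], [0, 0, -1, 0, 0, 0], [0, 0, -1, 0, 0, 0], [0, 0, -1, 0, 0, 0], [0, 0, -1, 0, 0, 0]],
])

```text
clock: 11.25
eef_pos: [523.7, 35.5, 270.0]
tool_rot: [-3.142, -0.0, 0.0]
force: [0.9, -0.7, -0.6]
width: 85.4
```

```bash
python3 - <<'E'
from h import *
im=viewer.get_image('side');b=im[170:420,180:480];a=viewer.get_image('scene')[150:400,180:480]
c=cam('wrist');w=viewer.get_image('wrist');cv2.imwrite('pics/w4.png',w);np.savez('w4.npz',*c)
cv2.imwrite('pics/j1.png',np.hstack([cv2.resize(np.vstack([a,b]),(360,600)),w[:,100:540][::1][:,:] if 0 else cv2.resize(w,(440,330)).copy() if 0 else cv2.copyMakeBorder(cv2.resize(w,(440,330)),0,270,0,0,0)]))
print(T()[0]);print(proj(c,(524,34,103)))
for l in['jar_mouth','swing_pin','pillar_axis']:print(l,[(round(d['score'],2),[round(d['location'][0]*640),round(d['location'][1]*480)]) for d in viewer.find_in('wrist',l)[:2]])
E
```

```text
[525.67250437  35.80858161 270.99297809]
[316.58552925 219.09890556]
jar_mouth [(0.73, [319, 212])]
swing_pin [(0.59, [542, 74]), (0.41, [567, 307])]
pillar_axis [(0.56, [543, 76])]
```

View pics/j1.png

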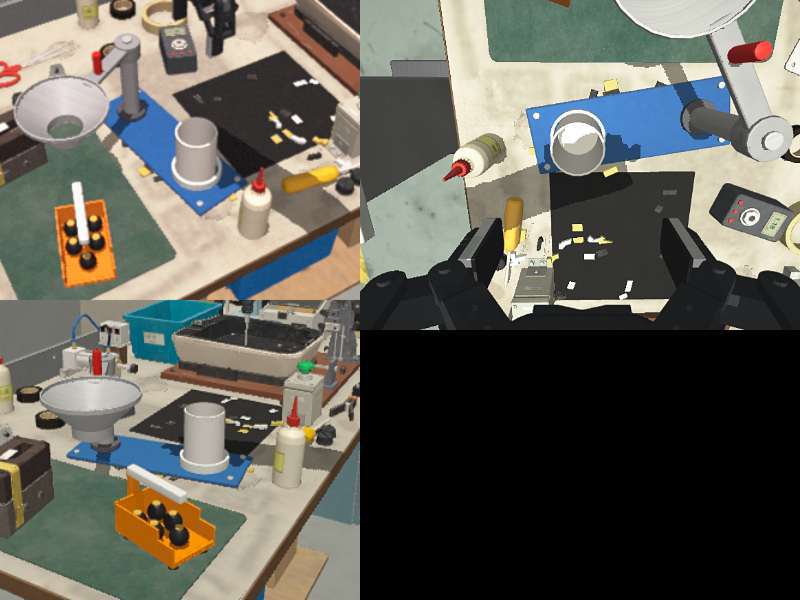

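The jar stands in the ring. In the wrist view the pin top is near (588,67) full scale and the hub bolt near (598,199).

```bash
python3 - <<'E'
from h import *
c=[np.load('w4.npz')[k] for k in('arr_0','arr_1','arr_2')]
im=cv2.imread('pics/w4.png')
h=cv2.cvtColor(im,cv2.COLOR_BGR2HSV);m=(((h[...,0]<8)|(h[...,0]>172))&(h[...,1]>140)).astype(np.uint8);m[:,:450]=0
n,l,s,ce=cv2.connectedComponentsWithStats(m);i=1+s[1:,4].argmax();print(s[i],ce[i]);ys,xs=np.where(l==i)
q=np.c_[xs,ys].astype(np.float32);rb=cv2.minAreaRect(q);print(rb,cv2.boxPoints(rb).round().tolist())
N=np.array([524,34]);th=np.radians(9.0)
P=N+180*np.array([np.cos(th),np.sin(th)]);print('pillar pred',P,proj(c,(*P,177)),'meas',onz(c,(598,199),177))
for k in np.arange(1.0,1.5,.1):
    a=th+np.pi-k;v=P+85*np.array([np.cos(a),np.sin(a)]);print(round(k,1),v,proj(c,(*v,207)).round(),proj(c,(*v,168)).round(), 'mouth scene',proj(cam('scene'),(*(P+180*np.array([np.cos(a),np.sin(a)])),176)).round(),'pin scene',proj(cam('scene'),(*v,207)).round(),'side',proj(cam('side'),(*v,207)).round())
E
```

```text
[ 535   59   65   33 1578] [567.36945501  75.97401774]
((566.75, 76.74998474121094), (28.044607162475586, 65.50279235839844), 78.69007110595703) [[532.0, 69.0], [596.0, 57.0], [602.0, 84.0], [537.0, 97.0]]
pillar pred [701.78390131  62.15820371] [604.03423795 203.72421431] meas [697.40204205  65.1344266  177.        ]
1.0 [645.23464645 125.61828388] [560.  91.] [521.  95.] mouth scene [248. 243.] pin scene [267. 196.] side [268. 212.]
1.1 [651.85259381 130.94675313] [575.  80.] [534.  85.] mouth scene [239. 240.] pin scene [263. 195.] side [263. 212.]
1.2 [658.96943828 135.58790993] [591.  69.] [548.  77.] mouth scene [230. 237.] pin scene [259. 193.] side [259. 212.]
1.3 [666.51407072 139.49538138] [609.  61.] [562.  69.] mouth scene [222. 233.] pin scene [256. 192.] side [254. 212.]
1.4 [674.41110764 142.63012531] [626.  53.] [576.  63.] mouth scene [215. 229.] pin scene [252. 190.] side [249. 212.]
```

```bash
python3 - <<'E'
from h import *
p,R=T();print(p);rows(p,R,[((656,135,250),down(np.radians(32)),6),((656,135,220),down(np.radians(32)),3)])
E
```

```text
[523.14808532  35.30823745 267.25860822]
--
[0.44, -0.33, 0.06, 0.0, 0.0, -0.89]
[0.48, -0.29, 0.05, 0.0, 0.01, -0.89]
[0.49, -0.25, 0.06, 0.0, 0.0, -0.89]
[0.52, -0.19, 0.06, 0.0, 0.0, -0.88]
[0.53, -0.15, 0.05, 0.0, 0.01, -0.89]
--
[0.55, -0.1, 0.06, 0.0, 0.0, -0.89]
[0.0, 0.0, 0.2, 0.0, 0.0, 0.0]
[0.0, 0.0, 0.2, 0.0, 0.0, 0.0]
[0.0, 0.0, 0.2, 0.0, 0.0, 0.0]
```

apply_moves([
  [[0.44, -0.33, 0.06, 0, 0, -0.89], [0.48, -0.29, 0.05, 0, 0, -0.89], [0.49, -0.25, 0.06, 0, 0, -0.89], [0.52, -0.19, 0.06, 0, 0, -0.89], [0.53, -0.15, 0.05, 0, 0, -0.89]],
], claw=-0.06)

```text
clock: 12.18
eef_pos: [634.3, 118.8, 251.9]
tool_rot: [-3.141, 0.004, 0.47]
force: [0.1, -0.2, -0.1]
width: 40.2
```

apply_moves([
  [[0.55, -0.1, 0.06, 0, 0, -0.89], [0, 0, 0.2, 0, 0, 0], [0, 0, 0.2, 0, 0, 0], [0, 0, 0, 0, 0, 0], [0, 0, 0, 0, 0, 0]],
])

```text
clock: 12.8
eef_pos: [656.8, 134.8, 231.5]
tool_rot: [3.141, 0.0, 0.559]
force: [-0.6, 0.1, 0.5]
width: 40.2
```

```bash
python3 - <<'E'
from h import *
im=viewer.get_image('wrist');c=cam('wrist');print(*T()[0],T()[1].as_euler('xyz'))
h=cv2.cvtColor(im,cv2.COLOR_BGR2HSV);m=(((h[...,0]<8)|(h[...,0]>172))&(h[...,1]>140)).astype(np.uint8)
n,l,s,ce=cv2.connectedComponentsWithStats(m)
for i in range(1,n):
    if s[i,4]>300:print(s[i],ce[i])
print(proj(c,(656,135,207)),proj(c,(658,135,207)),proj(c,(656,137,207)))
cv2.imwrite('pics/w5.png',im)
E
```

```text
656.9820111302673 135.02724828176412 231.86973760264686 [ 3.14109892e+00 -5.59753858e-04  5.58962863e-01]
[ 559  226   78   71 2548] [598.72370487 261.83712716]
[ 310  255   29   52 1250] [324.0592 281.1816]
[321.5837678  292.98197208] [325.26508431 295.07008061] [323.88269294 289.61086365]
```

View pics/w5.png

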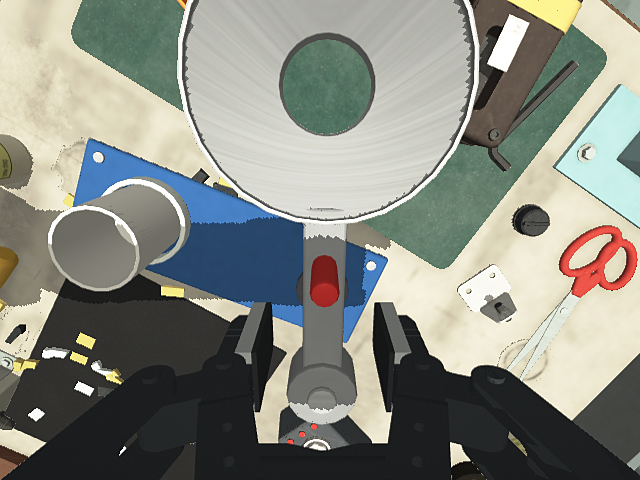

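apply_moves([
  [[0.02, 0, 0.3, 0, 0, 0], [0, 0, 0.4, 0, 0, 0], [0, 0, 0.36, 0, 0, 0], [0, 0, 0, 0, 0, 0], [-0.1, 0, 0, 0, 0, 0]],
])

```text
clock: 13.48
eef_pos: [653.9, 133.7, 178.6]
tool_rot: [-3.141, -0.001, 0.56]
force: [0.7, -0.7, 0.0]
width: 40.1
```

apply_moves([
  [[-0.12, 0.01, 0, 0, 0, 0], [-0.12, 0.01, 0, 0, 0, -0.7], [-0.18, 0.01, 0, 0, 0, -1], [-0.18, 0.01, 0, 0, 0, -1], [-0.18, 0.01, 0, 0, 0, -1]],
])

```text
clock: 14.1
eef_pos: [625.6, 106.7, 179.4]
tool_rot: [3.14, -0.002, 0.95]
force: [1.1, 1.3, 0.3]
width: 39.9
```

apply_moves([
  [[-0.18, 0.01, 0, 0, 0, -1], [-0.18, 0.01, 0, 0, 0, -1], [-0.18, 0.01, 0, 0, 0, -1], [-0.18, 0.01, 0, 0, 0, -1], [-0.12, 0.01, 0, 0, 0, -0.7]],
])

```text
clock: 14.72
eef_pos: [610.3, 67.5, 179.3]
tool_rot: [3.14, -0.0, 1.441]
force: [1.1, 1.6, -0.7]
width: 40.1
```

```bash
python3 - <<'E'
from h import *
im=viewer.get_image('wrist');c=cam('wrist');print(T()[0],T()[1].as_euler('xyz'),ctrl.read_state()['force'])
h=cv2.cvtColor(im,cv2.COLOR_BGR2HSV);m=(((h[...,0]<8)|(h[...,0]>172))&(h[...,1]>140)).astype(np.uint8)
n,l,s,ce=cv2.connectedComponentsWithStats(m)
for i in range(1,n):
    if s[i,4]>300:print(s[i],ce[i],onz(c,ce[i],190))
for k in (0,.2,.4,.6):
    a=np.radians(189)-k;P=np.array([700,63]);print(k,P+85*np.array([np.cos(a),np.sin(a)]))
print([(round(d['score'],2),np.round(np.array(d['location'])*[640,480])) for d in viewer.find_in('wrist','swing_pin')[:2]])
cv2.imwrite('pics/w6.png',im)
E
```

```text
[610.21639908  66.40783215 179.07345338] [3.14012721e+00 6.19820370e-04 1.44217446e+00] [-0.41993161 -1.3068003  -0.22806906]
[ 337  309   43   83 2698] [357.00593032 350.98591549] [618.43239994  78.12411617 190.        ]
0 [616.04649105  49.70307047]
0.2 [615.07827969  66.64711122]
0.4 [617.49562934  83.44575316]
0.6 [623.20216789  99.42928744]
[(0.85, array([365., 151.]))]
```

View pics/w6.png

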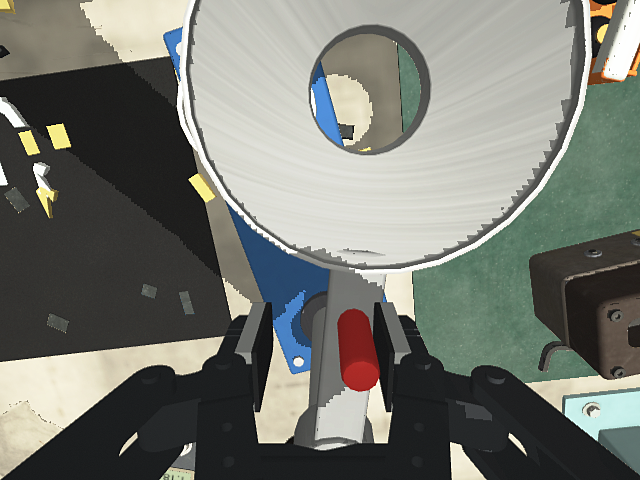

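apply_moves([
  [[-0.15, 0.01, 0, 0, 0, -0.8], [-0.15, 0.01, 0, 0, 0, -0.8], [-0.12, 0.01, 0, 0, 0, -0.6], [-0.1, 0, 0, 0, 0, -0.4], [-0.06, 0, 0, 0, 0, 0]],
])

```text
clock: 15.45
eef_pos: [611.3, 39.3, 178.8]
tool_rot: [3.141, -0.0, 1.71]
force: [0.2, 1.5, 1.6]
width: 39.6
```

apply_moves([
  [[-0.05, 0, 0, 0, 0, 0], [-0.05, 0, 0, 0, 0, 0], [-0.05, 0, 0, 0, 0, 0], [0, 0, 0, 0, 0, 0], [0, 0, 0, 0, 0, 0]],
])

```text
clock: 16.08
eef_pos: [611.9, 33.9, 178.4]
tool_rot: [3.141, -0.003, 1.713]
force: [-1.7, 4.4, -0.3]
width: 40.0
```

apply_moves([
  [[-0.06, 0, 0, 0, 0, 0], [-0.04, 0, 0, 0, 0, 0], [-0.04, 0, 0, 0, 0, 0], [0, 0, 0, 0, 0, 0], [0, 0, 0, 0, 0, 0]],
])

```text
clock: 16.7
eef_pos: [612.1, 33.7, 178.3]
tool_rot: [3.141, -0.012, 1.718]
force: [-1.8, 15.9, -4.2]
width: 40.3
```

```bash
python3 - <<'E'
from h import *
im=viewer.get_image('wrist');c=cam('wrist');print(T()[0],T()[1].as_euler('xyz'),ctrl.read_state()['force'])
np.savez('w7.npz',*c)
cv2.imwrite('pics/w7.png',im)
s=viewer.get_image('side')[170:410,160:480]
cv2.imwrite('pics/c7.png',np.hstack([cv2.resize(im,(480,360)),cv2.resize(s,(320,360))]))
E
```

```text
[612.04419963  33.73073866 178.29537011] [ 3.14068288 -0.01191072  1.71781654] [-1.81690686 16.11266579 -3.35782181]
```

View pics/c7.png

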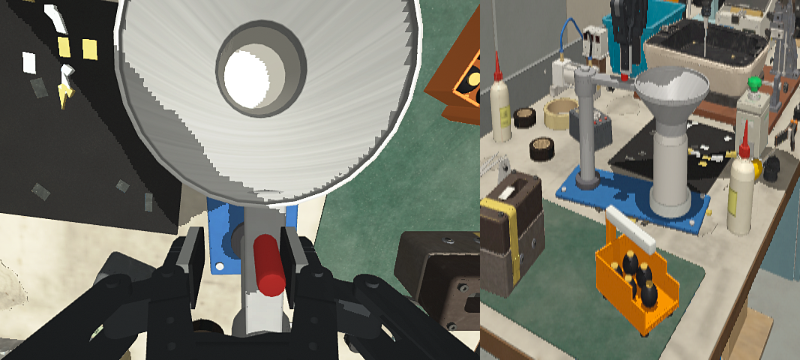

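Stalled at 16 N with no further motion, so the funnel is home, and the view down the spout shows the jar. Backing off and going over the scoop.

```bash
python3 - <<'E'
from h import *
p=np.array([612,48,290.]);R=down(1.718);rows(p,R,[((475,254,310),down(np.radians(72)),6)])
E
```

```text
--
[0.75, -0.35, -0.07, 0.0, 0.0, 0.73]
[0.71, -0.41, -0.06, 0.0, 0.0, 0.74]
[0.69, -0.46, -0.07, 0.0, 0.0, 0.73]
[0.64, -0.51, -0.07, 0.0, 0.0, 0.74]
[0.61, -0.56, -0.06, 0.0, 0.0, 0.73]
--
[0.56, -0.61, -0.07, 0.0, 0.0, 0.74]
```

apply_moves([
  [[0.2, 0, 0, 0, 0, 0], [0.14, 0, 0, 0, 0, 0], [0, 0, -0.6, 0, 0, 0], [0, 0, -0.8, 0, 0, 0], [0, 0, -0.8, 0, 0, 0]],
])

```text
clock: 17.42
eef_pos: [611.0, 40.3, 289.4]
tool_rot: [-3.141, 0.002, 1.71]
force: [0.7, -0.8, 0.2]
width: 40.5
```

apply_moves([
  [[0.75, -0.35, -0.07, 0, 0, 0.73], [0.75, -0.41, -0.06, 0, 0, 0.74], [0.75, -0.46, -0.07, 0, 0, 0.73], [0.7, -0.51, -0.07, 0, 0, 0.74], [0.61, -0.56, -0.06, 0, 0, 0.73]],
], claw=1)

```text
clock: 18.05
eef_pos: [498.0, 222.3, 305.2]
tool_rot: [3.14, 0.001, 1.323]
force: [-0.5, 0.2, -0.4]
width: 85.9
```

apply_moves([
  [[0.56, -0.61, -0.07, 0, 0, 0.74], [0, 0, 0, 0, 0, 0], [0, 0, 0, 0, 0, 0], [0, 0, 0, 0, 0, 0], [0, 0, 0, 0, 0, 0]],
])

```text
clock: 18.68
eef_pos: [476.0, 255.5, 308.1]
tool_rot: [-3.142, 0.001, 1.248]
force: [-0.1, 0.4, 0.2]
width: 85.4
```

```bash
python3 - <<'E'
from h import *
print(T()[0],T()[1].as_euler('xyz'))
im=viewer.get_image('wrist');c=cam('wrist');np.savez('w8.npz',*c);cv2.imwrite('pics/w8.png',im)
for l in['scoop_grip','scoop_lip','scoop','knob_0','nest','funnel_mouth']:print(l,[(round(d['score'],2),np.round(np.array(d['location'])*[640,480]).tolist()) for d in viewer.find_in('wrist',l)[:2]])
h=cv2.cvtColor(im,cv2.COLOR_BGR2HSV);m=((h[...,1]<45)&(h[...,2]>130)).astype(np.uint8)
n,l,s,ce=cv2.connectedComponentsWithStats(m)
for i in range(1,n):
    if s[i,4]>600:
        ys,xs=np.where(l==i);rb=cv2.minAreaRect(np.c_[xs,ys].astype(np.float32));print(s[i],np.round(rb[0]),np.round(rb[1]),rb[2])
E
```

```text
[475.97225815 255.46662355 308.08049135] [-3.14155718e+00  5.21231776e-04  1.24769440e+00]
scoop_grip [(0.95, [320.0, 184.0])]
scoop_lip [(0.58, [321.0, 186.0])]
scoop [(0.7, [323.0, 184.0])]
knob_0 [(0.89, [337.0, 213.0]), (0.88, [338.0, 188.0])]
nest [(0.91, [123.0, 352.0])]
funnel_mouth [(0.85, [63.0, 345.0])]
[     0      0    640    417 119931] [320. 208.] [416. 639.] 90.0
[ 313  156   17  111 1594] [321. 211.] [110.  15.] 89.31793975830078
[   0  205  142   91 6065] [ 70. 250.] [ 90. 141.] 90.0
[ 183  237  272  231 9820] [281. 387.] [330. 172.] 33.8182487487793
[ 109  256   82   76 1135] [155. 288.] [71. 64.] 38.36748504638672
[    0   288   156   118 11625] [ 76. 347.] [156. 116.] 4.085616588592529
[186 396  31  54 851] [202. 423.] [50. 24.] 54.462318420410156
[ 417  409   43   50 1024] [442. 432.] [42. 41.] 69.44395446777344
```

View pics/w8.png

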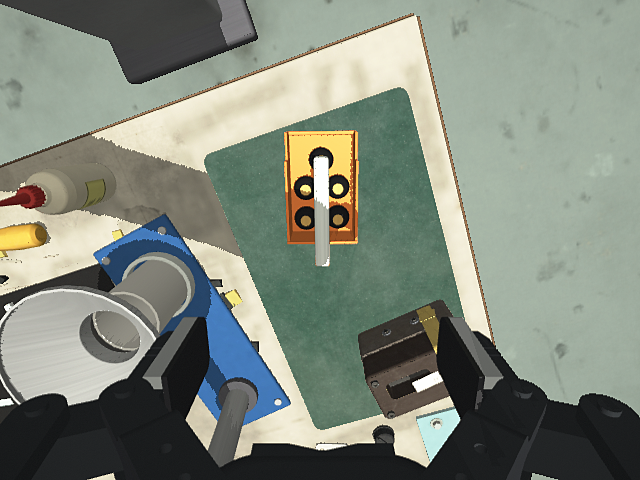

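```bash
python3 - <<'E'
from h import *
c=[np.load('w8.npz')[k] for k in('arr_0','arr_1','arr_2')]
f=onz(c,(320.5,156),92);r=onz(c,(322,267),92);d=(r-f)[:2];L=np.hypot(*d);d/=L
print('front',f,'rear',r,L,'yaw',np.degrees(np.arctan2(d[1],d[0])))
g=((f+r)/2)[:2]-8*d;print('grip',g)
l=onz(c,(321,131),18);e=onz(c,(322,243),55);print('lip',l, 'grip from lip',l[:2]+64*d,'rear',e)
y=np.arctan2(d[1],d[0])+np.pi/2;p,R=T();print(p,np.degrees(y))
rows(p,R,[((*g,180),down(y),3),((*g,70),down(y),5)])
E
```

```text
front [433.79387866 267.42345974  92.        ] rear [534.07481853 235.00813957  92.        ] 105.38984716207351 yaw -17.913171016855728
grip [476.3221588  253.67640253]
lip [416.45922287 273.4485379   18.        ] grip from lip [477.35674123 253.76371486] rear [522.34930569 238.9043782   55.        ]
[475.36350541 256.53241532 308.30438812] 72.08682898314427
--
[-0.02, 0.01, 0.86, 0.0, 0.0, -0.03]
[-0.01, 0.01, 0.85, 0.0, 0.0, -0.02]
[-0.02, 0.02, 0.86, 0.0, 0.0, -0.03]
[0.0, 0.0, 0.44, 0.0, 0.0, 0.0]
[0.0, 0.0, 0.44, 0.0, 0.0, 0.0]
--
[0.0, 0.0, 0.44, 0.0, 0.0, 0.0]
[0.0, 0.0, 0.44, 0.0, 0.0, 0.0]
[0.0, 0.0, 0.44, 0.0, 0.0, 0.0]
```

apply_moves([
  [[-0.02, 0.01, 0.8, 0, 0, 0], [-0.02, 0.01, 0.9, 0, 0, 0], [-0.02, 0.02, 0.9, 0, 0, 0], [0, 0, 0.8, 0, 0, 0], [0, 0, 0.5, 0, 0, 0]],
])

```text
clock: 19.65
eef_pos: [475.6, 252.6, 111.4]
tool_rot: [-3.14, 0.002, 1.25]
force: [0.7, -0.1, -0.2]
width: 85.6
```

apply_moves([
  [[0, 0, 0.4, 0, 0, 0], [0, 0, 0.3, 0, 0, 0], [0, 0, 0.2, 0, 0, 0], [0, 0, 0, 0, 0, 0], [0, 0, 0, 0, 0, 0]],
])

```text
clock: 20.27
eef_pos: [476.7, 253.5, 68.9]
tool_rot: [3.141, -0.001, 1.25]
force: [-0.3, -0.1, -0.1]
width: 85.5
```

```bash
python3 - <<'E'
from h import *
print(T()[0],T()[1].as_euler('xyz'))
E
```

```text
[476.65515174 253.45323274  68.88409942] [ 3.14086063e+00 -8.82561496e-04  1.24974431e+00]
```

apply_moves([
  [[0, 0, 0.04, 0, 0, -0.08], [0, 0, 0, 0, 0, 0], [0, 0, 0, 0, 0, 0], [0, 0, 0, 0, 0, 0], [0, 0, 0, 0, 0, 0]],
], claw=-0.4)

```text
clock: 20.9
eef_pos: [476.3, 253.1, 66.3]
tool_rot: [3.142, -0.0, 1.258]
force: [-0.6, -0.3, -0.7]
width: 25.6
```

apply_moves([
  [[0, 0, 0, 0, 0, 0], [0, 0, 0, 0, 0, 0], [0, 0, 0, 0, 0, 0], [0, 0, 0, 0, 0, 0], [0, 0, 0, 0, 0, 0]],
], claw=-1)

```text
clock: 21.52
eef_pos: [476.5, 253.5, 66.5]
tool_rot: [3.141, -0.001, 1.258]
force: [1.1, 1.3, 1.8]
width: 13.1
```

apply_moves([
  [[0, 0, 0, 0, 0, 0], [0, 0, -0.1, 0, 0, 0], [0, 0, -0.2, 0, 0, 0], [0, 0, -0.3, 0, 0, 0], [0, 0, -0.4, 0, 0, 0]],
])

```text
clock: 22.15
eef_pos: [476.0, 252.8, 117.3]
tool_rot: [-3.141, 0.001, 1.258]
force: [0.7, 0.5, -3.8]
width: 12.8
```

```bash
python3 - <<'E'
from h import *
s=ctrl.read_state();print(T()[0],T()[1].as_euler('xyz'),s['force'],s['torque'],s['width'],s['qpos'])
E
```

```text
[475.98491699 252.79145117 117.27104022] [-3.14118239e+00  6.59276817e-04  1.25810419e+00] [ 0.68114347  0.49499524 -3.83883653] [ 0.014881   -0.00649001 -0.03114794] 12.771928323472729 [-0.1617502   0.69533483 -0.58521669  1.92218992  0.58211542  0.69938733
  0.15880707]
```

```bash
python3 - <<'E'
from h import *
p,R=T();D=np.radians
p,R=rows(p,R,[((475,240,290),down(D(58)),5),((462,150,300),down(D(0)),10),((426,22,288),down(D(-83)),15)])
print(p,R.as_euler('xyz',degrees=True))
E
```

```text
--
[-0.05, 0.01, -0.69, 0.0, 0.0, 0.47]
[-0.05, 0.02, -0.69, 0.0, 0.0, 0.47]
[-0.05, 0.01, -0.69, 0.0, 0.0, 0.47]
[-0.05, 0.02, -0.69, 0.0, 0.01, 0.47]
[-0.04, 0.02, -0.69, 0.0, 0.0, 0.47]
--
[-0.17, 0.07, -0.02, 0.0, 0.0, 0.97]
[-0.15, 0.09, -0.02, 0.0, 0.0, 0.96]
[-0.15, 0.11, -0.02, 0.0, 0.0, 0.97]
[-0.14, 0.12, -0.02, 0.0, 0.0, 0.97]
[-0.12, 0.13, -0.02, 0.0, 0.0, 0.96]
--
[-0.11, 0.15, -0.02, 0.0, 0.0, 0.97]
[-0.1, 0.16, -0.02, 0.0, 0.0, 0.96]
[-0.08, 0.16, -0.02, 0.0, 0.0, 0.97]
[-0.06, 0.17, -0.02, 0.0, 0.0, 0.97]
[-0.04, 0.18, -0.03, 0.0, 0.0, 0.96]
--
[-0.05, 0.17, 0.02, 0.0, 0.0, 0.92]
[-0.03, 0.17, 0.01, 0.0, 0.0, 0.92]
[-0.01, 0.18, 0.02, 0.0, 0.0, 0.93]
[0.0, 0.18, 0.02, 0.0, 0.0, 0.92]
[0.02, 0.18, 0.01, 0.0, 0.0, 0.92]
--
[0.03, 0.17, 0.02, 0.0, 0.0, 0.92]
[0.06, 0.17, 0.01, 0.0, 0.0, 0.93]
[0.07, 0.16, 0.02, 0.0, 0.0, 0.92]
[0.08, 0.16, 0.02, 0.0, 0.0, 0.92]
[0.1, 0.14, 0.01, 0.0, 0.0, 0.92]
--
[0.11, 0.14, 0.02, 0.0, 0.0, 0.93]
[0.13, 0.13, 0.02, 0.0, 0.0, 0.92]
[0.13, 0.11, 0.01, 0.0, 0.0, 0.92]
[0.15, 0.1, 0.02, 0.0, 0.0, 0.92]
[0.16, 0.08, 0.01, 0.0, 0.0, 0.93]
[426.13507964  21.86958255 288.18813891] [ 1.79996988e+02  2.49164986e-02 -8.30159572e+01]
```

apply_moves([
  [[-0.05, 0.01, -0.5, 0, 0, 0.3], [-0.05, 0.02, -0.75, 0, 0, 0.47], [-0.05, 0.01, -0.8, 0, 0, 0.47], [-0.05, 0.02, -0.8, 0, 0, 0.5], [-0.04, 0.02, -0.6, 0, 0, 0.6]],
])

```text
clock: 22.78
eef_pos: [475.0, 240.4, 291.5]
tool_rot: [3.141, -0.001, 1.011]
force: [1.4, 0.8, -3.9]
width: 13.0
```

apply_moves([
  [[-0.17, 0.07, -0.02, 0, 0, 0.97], [-0.15, 0.09, -0.02, 0, 0, 0.97], [-0.15, 0.11, -0.02, 0, 0, 0.97], [-0.14, 0.12, -0.02, 0, 0, 0.97], [-0.12, 0.13, -0.02, 0, 0, 0.97]],
])

```text
clock: 23.4
eef_pos: [468.1, 195.2, 294.7]
tool_rot: [-3.142, 0.0, 0.502]
force: [-0.4, -1.0, -3.1]
width: 12.7
```

apply_moves([
  [[-0.11, 0.15, -0.02, 0, 0, 0.97], [-0.1, 0.16, -0.02, 0, 0, 0.97], [-0.08, 0.16, -0.02, 0, 0, 0.97], [-0.06, 0.17, -0.02, 0, 0, 0.97], [-0.04, 0.18, -0.03, 0, 0, 0.96]],
])

```text
clock: 24.02
eef_pos: [461.7, 150.0, 300.1]
tool_rot: [-3.141, 0.0, -0.004]
force: [-0.1, -0.5, -2.8]
width: 12.9
```

apply_moves([
  [[-0.05, 0.17, 0.02, 0, 0, 0.92], [-0.03, 0.17, 0.01, 0, 0, 0.92], [-0.01, 0.18, 0.02, 0, 0, 0.93], [0, 0.18, 0.02, 0, 0, 0.92], [0.02, 0.18, 0.01, 0, 0, 0.92]],
])

```text
clock: 24.65
eef_pos: [449.5, 107.3, 296.0]
tool_rot: [-3.141, 0.0, -0.487]
force: [0.2, 1.0, -2.7]
width: 13.0
```

```bash
python3 - <<'E'
from h import *
s=ctrl.read_state();print(T()[0],T()[1].as_euler('xyz',degrees=True),s['force'],s['width'],s['qpos'])
E
```

```text
[449.49804795 107.26730065 296.01320019] [-1.79978348e+02  1.71736449e-02 -2.78884380e+01] [ 0.1964359   1.00633141 -2.73086088] 13.046522654059185 [-0.05844612  0.29102034 -0.3056878   1.92318982  0.10632684  0.94278716
 -0.90138398]
```

apply_moves([
  [[0.03, 0.17, 0.02, 0, 0, 0.92], [0.06, 0.17, 0.01, 0, 0, 0.93], [0.07, 0.16, 0.02, 0, 0, 0.92], [0.08, 0.16, 0.02, 0, 0, 0.92], [0.1, 0.14, 0.01, 0, 0, 0.92]],
])

```text
clock: 25.28
eef_pos: [437.5, 65.1, 292.0]
tool_rot: [-3.141, 0.001, -0.969]
force: [-0.4, 0.6, -3.6]
width: 12.9
```

apply_moves([
  [[0.11, 0.14, 0.02, 0, 0, 0.93], [0.13, 0.13, 0.02, 0, 0, 0.92], [0.13, 0.11, 0.01, 0, 0, 0.92], [0.15, 0.1, 0.02, 0, 0, 0.92], [0.16, 0.08, 0.01, 0, 0, 0.93]],
])

```text
clock: 25.9
eef_pos: [425.4, 22.4, 288.0]
tool_rot: [-3.141, 0.001, -1.453]
force: [1.1, 0.2, -4.0]
width: 13.1
```

```bash
python3 - <<'E'
from h import *
s=ctrl.read_state();print(T()[0],T()[1].as_euler('xyz',degrees=True),s['force'],s['width'],s['qpos'])
im=viewer.get_image('side');a=viewer.get_image('scene')
cv2.imwrite('pics/s9.png',np.hstack([a[60:380,150:470],im[40:360,160:480]]))
F=np.array([524,34.]);d=np.array([np.cos(np.radians(7)),np.sin(np.radians(7))])
D=np.radians
def pose(t,back,zl):   # tilt deg, lip 'back' mm before centre at height zl
    L=np.r_[F-back*d,zl];d3=np.r_[d,0];u=np.array([0,0,1.])
    dt=np.cos(D(t))*d3-np.sin(D(t))*u; ut=np.cos(D(t))*u+np.sin(D(t))*d3
    g=L-64*dt+67*ut; return g-19*ut, down(D(-83))*Ro.from_rotvec([-D(t),0,0])
p,R=T()
w=[]
for t,b,z,n in [(0,35,232,1),(6,35,228,1),(12,35,224,1),(18,35,220,1),(24,35,214,1),(30,35,208,1),(36,35,200,1),(40,35,192,1),(42,35,190,2),]:
    w.append((*pose(t,b,z),n))
p,R=rows(p,R,w);print(p,R.apply([0,0,1]))
print('second')
rows(*pose(42,35,190),[(*pose(t,35,z),1) for t,z in((44,188),(46,188),(48,188),(50,187),(53,186),(58,185),(63,185),(68,185),(73,186),(73,186))])
E
```

```text
[425.42362572  22.38968821 288.00709127] [-1.79984983e+02  4.83292090e-02 -8.32640722e+01] [ 1.05563314  0.22092414 -4.03853836] 13.118040639386994 [-0.05724241  0.23455824 -0.07485694  2.02212874  0.02136877  0.88537806
 -1.59681218]
--
[0.0, -0.01, 0.16, 0.0, 0.0, -0.03]
[0.0, -0.11, -0.05, -1.0, 0.0, 0.0]
[0.0, -0.11, -0.05, -1.0, 0.0, 0.0]
[0.0, -0.13, -0.05, -1.0, 0.0, 0.0]
[0.0, -0.14, -0.01, -1.0, 0.0, 0.0]
--
[0.0, -0.16, -0.02, -1.0, 0.0, 0.0]
[0.0, -0.18, 0.01, -1.0, 0.0, 0.0]
[0.0, -0.17, 0.04, -0.67, 0.0, 0.0]
[0.0, -0.03, -0.01, -0.16, 0.0, 0.0]
[0.0, -0.03, 0.0, -0.17, 0.0, 0.0]
[473.98508371  27.65674339 268.2705246 ] [-0.66420656 -0.08135434 -0.74310909]
second
--
[0.0, -0.06, -0.01, -0.33, 0.0, 0.0]
[0.0, -0.04, -0.05, -0.34, 0.0, 0.0]
[0.0, -0.03, -0.04, -0.33, 0.0, 0.0]
[0.0, -0.05, -0.03, -0.33, 0.0, 0.0]
[0.0, -0.07, -0.06, -0.5, 0.0, 0.0]
--
[0.0, -0.1, -0.09, -0.84, 0.0, 0.0]
[0.0, -0.09, -0.11, -0.83, 0.0, 0.0]
[0.0, -0.09, -0.11, -0.83, 0.0, 0.0]
[0.0, -0.07, -0.11, -0.84, 0.0, 0.0]
[0.0, 0.0, 0.0, 0.0, 0.0, 0.0]
```

View pics/s9.png

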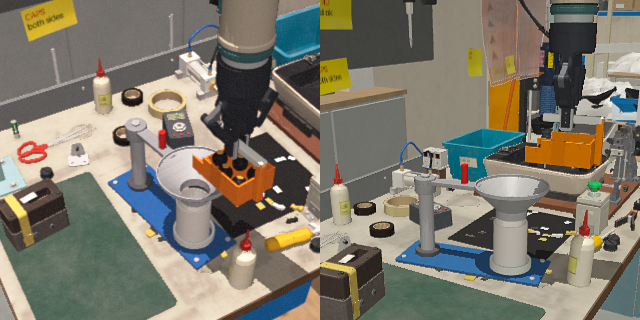

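The balls are in the scoop and its mouth faces the funnel. Starting the tilt, to 42° first.

apply_moves([
  [[0, -0.01, 0.16, 0, 0, -0.03], [0, -0.11, -0.05, -1, 0, 0], [0, -0.11, -0.05, -1, 0, 0], [0, -0.13, -0.05, -1, 0, 0], [0, -0.14, -0.01, -1, 0, 0]],
])

```text
clock: 26.62
eef_pos: [452.4, 26.2, 283.0]
tool_rot: [2.721, 0.002, -1.445]
force: [-0.6, -0.1, -3.0]
width: 12.7
```

apply_moves([
  [[0, -0.16, -0.02, -0.8, 0, 0], [0, -0.18, 0.01, -0.7, 0, 0], [0, -0.14, 0.04, -0.5, 0, 0], [0, -0.05, 0, -0.2, 0, 0], [0, 0, 0, 0, 0, 0]],
])

```text
clock: 27.25
eef_pos: [473.6, 28.4, 268.5]
tool_rot: [2.493, 0.001, -1.447]
force: [-0.9, -0.4, -2.0]
width: 12.4
```

```bash
cat > q.py <<'E'
from h import *
F=np.array([524,34.]);D=np.radians
def info(F=F):
    p,R=T();s=ctrl.read_state();X,Y,Z=[R.apply(v) for v in np.eye(3)]
    g=p-19*Z; lip=g-64*Y+67*Z
    print('tcp',p,'tilt',np.degrees(np.arccos(-Z[2])),'jaw z',X[2],'lip-F',lip[:2]-F,lip[2],'f',np.round(s['force'],1),'q',np.round(s['qpos'],2),s['clock'])
    return p,R
def pose(t,back,zl,a=7):
    d3=np.array([np.cos(D(a)),np.sin(D(a)),0]);L=np.r_[F,zl]-back*d3;u=np.array([0,0,1.])
    dt=np.cos(D(t))*d3-np.sin(D(t))*u; ut=np.cos(D(t))*u+np.sin(D(t))*d3
    return L-64*dt+48*ut, down(D(a-90))*Ro.from_rotvec([-D(t),0,0])
E
python3 - <<'E'
from q import *
p,R=info()
rows(p,R,[(*pose(t,35,z),1) for t,z in((38,193),(41,191),(43,189),(45,188),(46.5,188), (48,188),(50,188),(53,187),(58,187),(63,187), (68,187),(73,187),(73,187))])
E
```

```text
tcp [473.56641898  28.39858745 268.53351198] tilt 37.188736555924805 jaw z -0.0008693978084538534 lip-F [-28.63775719  -2.82125228] 191.61009049936186 f [-0.9 -0.4 -2. ] q [-0.09  0.72 -0.05  1.44  0.02  1.64 -1.6 ] 27.25
--
[0.01, 0.1, 0.04, -0.14, 0.0, 0.02]
[0.0, -0.07, -0.04, -0.5, 0.0, 0.0]
[0.0, -0.06, -0.01, -0.33, 0.0, 0.0]
[0.0, -0.05, -0.03, -0.33, 0.0, 0.0]
[0.0, -0.03, -0.04, -0.25, 0.0, 0.0]
--
[0.0, -0.02, -0.03, -0.25, 0.0, 0.0]
[0.0, -0.04, -0.04, -0.34, 0.0, 0.0]
[0.0, -0.07, -0.06, -0.5, 0.0, 0.0]
[0.0, -0.08, -0.1, -0.83, 0.0, 0.0]
[0.0, -0.09, -0.11, -0.83, 0.0, 0.0]
--
[0.0, -0.09, -0.11, -0.84, 0.0, 0.0]
[0.0, -0.09, -0.11, -0.83, 0.0, 0.0]
[0.0, 0.0, 0.0, 0.0, 0.0, 0.0]
```

apply_moves([
  [[0, 0.1, 0.04, -0.14, 0, 0], [0, -0.07, -0.04, -0.5, 0, 0], [0, -0.06, -0.01, -0.33, 0, 0], [0, -0.05, -0.03, -0.33, 0, 0], [0, -0.03, -0.04, -0.25, 0, 0]],
])

```text
clock: 27.88
eef_pos: [480.1, 28.9, 268.1]
tool_rot: [2.329, 0.0, -1.448]
force: [-0.5, 0.5, -2.6]
width: 12.9
```

apply_moves([
  [[0, -0.02, -0.03, -0.25, 0, 0], [0, -0.02, -0.03, -0.25, 0, 0], [0, -0.04, -0.03, -0.25, 0, 0], [0, -0.04, -0.03, -0.25, 0, 0], [0, 0, 0, 0, 0, 0]],
])

```text
clock: 28.5
eef_pos: [488.6, 30.0, 266.7]
tool_rot: [2.224, 0.0, -1.448]
force: [-0.4, 0.6, -2.1]
width: 12.8
```

```bash
python3 - <<'E'
from q import *
p,R=info()
im=viewer.get_image('scene');viewer.get_image('side')
for c in('scene','side'):print([(round(d['score'],2),np.round(np.array(d['location'])*[640,480]).tolist()) for d in viewer.find_in(c,'knob_0')[:6]])
rows(p,R,[(*pose(t,35,z),1) for t,z in((52,188),(56,187),(60,187),(64,187),(68,187), )])
E
```

```text
tcp [488.56235445  29.96014369 266.69688821] tilt 52.57503682377224 jaw z -5.1978016471221355e-05 lip-F [-34.66900774  -3.94062447] 186.70064236406813 f [-0.4  0.6 -2.1] q [-0.1   0.91 -0.04  1.21  0.02  1.94 -1.59] 28.5
[(0.57, [312.0, 249.0])]
[(0.41, [341.0, 229.0])]
--
[0.01, 0.03, 0.0, 0.1, -0.01, 0.01]
[0.0, -0.08, -0.08, -0.67, 0.0, 0.0]
[0.0, -0.07, -0.08, -0.67, 0.0, 0.0]
[0.0, -0.07, -0.09, -0.66, 0.0, 0.0]
[0.0, -0.07, -0.09, -0.67, 0.0, 0.0]
```

apply_moves([
  [[0, -0.05, -0.08, -0.5, 0, 0], [0, -0.07, -0.08, -0.5, 0, 0], [0, -0.07, -0.08, -0.5, 0, 0], [0, 0, 0, 0, 0, 0], [0, 0, 0, 0, 0, 0]],
])

```text
clock: 29.32
eef_pos: [476.5, 27.5, 249.0]
tool_rot: [2.116, -0.004, -1.444]
force: [17.1, 1.9, 34.0]
width: 12.8
```

```bash
python3 - <<'E'
from q import *
p,R=info()
for i in range(6):
    s=ctrl.read_state()['force'];viewer.get_image('side');print(np.round(s,1))
im=viewer.get_image('side');a=viewer.get_image('scene');w=viewer.get_image('wrist');cv2.imwrite('pics/w10.png',w)
for c in('scene','side','wrist'):
  for k in('knob_0','jar_mouth'):print(c,k,[(round(d['score'],2),np.round(np.array(d['location'])*[640,480]).tolist()) for d in viewer.find_in(c,k)[:6]])
t=np.hstack([cv2.resize(a[150:310,220:420],(400,320)),cv2.resize(im[150:310,230:430],(400,320))])
cv2.imwrite('pics/s10.png',np.vstack([t,cv2.copyMakeBorder(cv2.resize(w,(370,278)),0,0,0,430,0)]))
E
```

```text
tcp [476.52532526  27.53090781 248.96745236] tilt 58.764221142351126 jaw z 0.003651000498190504 lip-F [-55.2283027   -7.75231608] 169.3544220802016 f [17.1  1.9 34. ] q [-0.19  0.98  0.15  1.21 -0.05  1.98 -1.47] 29.325
[17.1  1.9 34. ]
[17.3  2.5 33.9]
[16.5  2.9 33.3]
[16.7  1.9 33.9]
[17.5  1.4 33. ]
[16.7  2.  33.8]
scene knob_0 []
scene jar_mouth [(0.81, [340.0, 283.0]), (0.21, [374.0, 227.0])]
side knob_0 []
side jar_mouth [(0.7, [349.0, 282.0])]
wrist knob_0 []
wrist jar_mouth []
```

Joint 6 reached its limit and the arm settled with the lip on the funnel rim. Reversing the tilt and lifting.

apply_moves([
  [[0, 0.15, 0, 1, 0, 0], [0, 0.2, 0, 1, 0, 0], [0, 0.25, -0.15, 0.5, 0, 0], [0, 0.25, -0.2, 0, 0, 0], [0, 0, 0, 0, 0, 0]],
])

```text
clock: 30.7
eef_pos: [459.2, 26.1, 290.3]
tool_rot: [2.366, -0.002, -1.445]
force: [0.0, 0.0, -2.6]
width: 13.2
```

```bash
python3 - <<'E'
from q import *
p,R=info()
im=viewer.get_image('side');a=viewer.get_image('scene');w=viewer.get_image('wrist');cv2.imwrite('pics/w10.png',w)
for c in('scene','side','wrist'):
  for k in('knob_0','funnel_mouth'):print(c,k,[(round(d['score'],2),np.round(np.array(d['location'])*[640,480]).tolist()) for d in viewer.find_in(c,k)[:6]])
t=np.hstack([cv2.resize(a[150:310,220:420],(400,320)),cv2.resize(im[150:310,230:430],(400,320))])
cv2.imwrite('pics/s10.png',np.vstack([t,cv2.copyMakeBorder(cv2.resize(w,(370,278)),0,0,0,430,0)]))
E
```

```text
tcp [459.15507247  26.1280171  290.29524898] tilt 44.45438223970576 jaw z 0.0015215484648332112 lip-F [-52.85793341  -6.47565785] 211.21072300292488 f [ 0.   0.  -2.6] q [-0.21  0.76  0.16  1.39 -0.05  1.78 -1.48] 30.7
scene knob_0 [(0.51, [341.0, 280.0])]
scene funnel_mouth [(0.9, [327.0, 226.0])]
side knob_0 []
side funnel_mouth [(0.66, [343.0, 228.0])]
wrist knob_0 []
wrist funnel_mouth [(0.57, [322.0, 43.0])]
```

apply_moves([
  [[0, 0, -0.1, 1, 0, 0], [0, 0, -0.1, 1, 0, 0], [0, 0, -0.1, 1, 0, 0], [0, 0, 0, 1, 0, 0], [0, 0, 0, 1, 0, 0]],
])

```text
clock: 31.78
eef_pos: [468.0, 27.1, 301.6]
tool_rot: [2.892, -0.002, -1.445]
force: [-0.4, -0.3, -3.0]
width: 13.0
```

apply_moves([
  [[0, 0, 0, 1, 0, 0], [0, 0.3, 0, 1, 0, 0], [0, 0.3, 0, 0.4, 0, 0], [0, 0, 0, 0, 0, 0], [0, 0, 0, 0, 0, 0]],
])

```text
clock: 32.4
eef_pos: [439.3, 23.6, 304.4]
tool_rot: [3.14, -0.002, -1.445]
force: [0.6, 0.5, -2.0]
width: 13.1
```

```bash
python3 - <<'E'
from q import *
p,R=info()
im=viewer.get_image('side');a=viewer.get_image('scene');w=viewer.get_image('wrist');cv2.imwrite('pics/w11.png',w)
for c in('scene','side','wrist'):
  for k in('knob_0','funnel_mouth'):print(c,k,[(round(d['score'],2),np.round(np.array(d['location'])*[640,480]).tolist()) for d in viewer.find_in(c,k)[:6]])
t=np.hstack([cv2.resize(a[150:310,250:450],(400,320)),cv2.resize(im[150:310,250:450],(400,320))])
cv2.imwrite('pics/s11.png',np.vstack([t,cv2.copyMakeBorder(cv2.resize(w,(370,278)),0,0,0,430,0)]))
E
```

```text
tcp [439.34697426  23.62539582 304.40380084] tilt 0.1286721310858117 jaw z 0.00180786021302605 lip-F [-21.21297906  -2.4260719 ] 256.31865436638367 f [ 0.6  0.5 -2. ] q [-0.25  0.24  0.17  1.97 -0.05  0.94 -1.51] 32.4
scene knob_0 []
scene funnel_mouth [(0.59, [318.0, 248.0]), (0.58, [325.0, 230.0])]
side knob_0 []
side funnel_mouth []
wrist knob_0 [(0.95, [306.0, 96.0]), (0.87, [334.0, 90.0]), (0.79, [338.0, 113.0]), (0.66, [312.0, 122.0]), (0.44, [329.0, 128.0])]
wrist funnel_mouth [(0.6, [322.0, 64.0])]
```

View pics/s11.png

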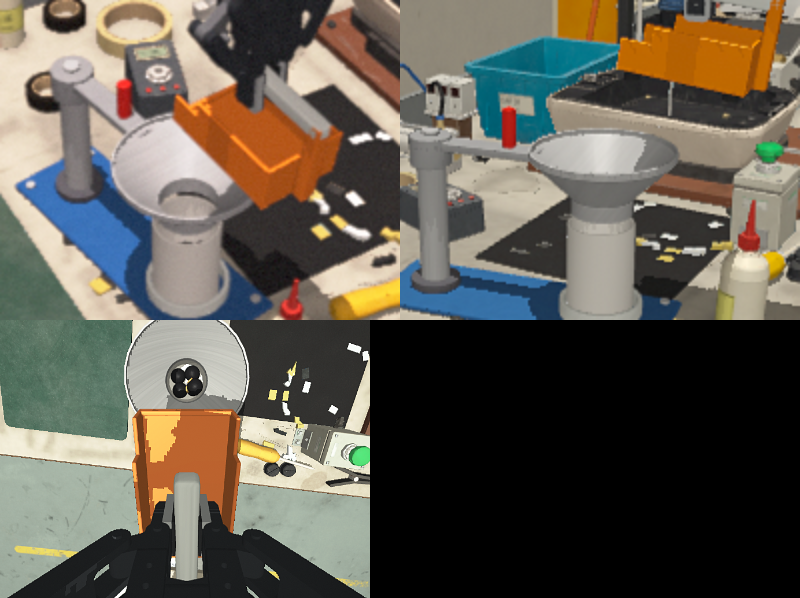

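Wrist view: scoop empty, black balls visible through the spout. I'll check by their size that they lie in the jar and aren't stuck in the spout.

```bash
python3 - <<'E'
from q import *
im=cv2.imread('pics/w11.png');c=cam('wrist');x0,y0,x1,y1=270,50,375,150
g=cv2.cvtColor(im[y0:y1,x0:x1],cv2.COLOR_BGR2GRAY)
# dark area and shape
m=(g<45).astype(np.uint8);n,l,s,ce=cv2.connectedComponentsWithStats(m)
print([(s[i].tolist()) for i in range(1,n) if s[i,4]>40])
for z in(21+6,50,80,110,140):
    q=proj(c,(*F,z));print(z,'centre',q,'ball px',np.linalg.norm(proj(c,(F[0]+26,F[1],z))-q),'jar r px',30*np.linalg.norm(proj(c,(F[0]+26,F[1],z))-q)/26)
b=cv2.resize(g[20:95,15:90],(38,38),interpolation=cv2.INTER_AREA)
for r in b:print(''.join(' .:-=+*#%@'[::-1][min(9,int(v)//20)] for v in r))
E
```

```text
[[26, 29, 55, 56, 1902]]
27 centre [322.11197762 105.74880212] ball px 28.12732950602782 jar r px 32.45461096849364
50 centre [322.12352872 105.35194462] ball px 29.81443007303752 jar r px 34.40126546888945
80 centre [322.14078986 104.75890845] ball px 32.34491392061053 jar r px 37.321054523781385
110 centre [322.16115295 104.05929991] ball px 35.34469491791748 jar r px 40.78234028990479
140 centre [322.18553667 103.22155532] ball px 38.957636598481756 jar r px 44.951119152094336
     ..  :+**+==========++++:         
  ..    -**+==============+++=        
.     .=*+========++====---=+++.      
  ..  +*+======:::.  ..-----==++      
.... =*+====-.        .=##+---=+=     
... -*+===-         :%%%%%%#=--=+=    
.. :*+===-:::.     =%%%%%%%%%---=+:   
   +*===+#%@%#-   :%%%%%%%%%%#---++   
  :*+==#%%%%%%%*  #%%%####%%%%=--=+-  
  +*==*%%%%%%%%%#=%%%##*##%%%%#---=+  
 .*+==%%%%%#%%%%%%%%%##**##%%%*---=+: 
 -*==*@%%%####%%%%%%%##**##%%%#.---+- 
 ++==#@%%%#*##%%%%%%%##**#%%%%# ---=+ 
 *+=-#@%%%***#%%%%%%%%####%%%%+  =-=+.
.*==:#@%%%***#%%%%%%%%%#%%%%%%   =--+:
:*==.+@%%%###%%%%%=%%%#:*%%%@+
[... 166 characters left out ...]
*==     *%%%%%%#= :%%%%#####%%%%=--+:
 *==.   =%%%%%%%%%=*%%%###*##%%%%+--+.
 ++=:  :%%%%%%%%%%**%%%##*+*##%%%+-=+ 
 -+=-  *@%%####%%%:=%%%##***#%%%%+-== 
 .*==..%%%%#####%%.=%%%%#####%%%%=-+: 
  +==:.%%%%#**##%%:.%%%%%##%%%%@%-=+  
  :+==:%%%%%*%%%%%+:#@%%%%%%%%@@+-=-  
   ++--%@%%%%%%%%%%++%@@%%%%%@@*-=+   
   .+=-#@%%%%%%%%%@##@@@@@@@@@*--+:   
    -+-=@@%%%%%%%@@:-%@@@@@@@+--=+--. 
  :::++-*@%%%%%%@@*  :#%@@%*+--=+---: 
  ==--+=-*@@@@@@@*     .::.---=+=-----
 :=----+=-=#%@%*:       .----=+=------
   -----=+=---..     .::---=++--------
  .------=+=-------------==+=---------
  .--------=++=--------=++=-----------
  :-----------==++++++===-------------
  =-----------------------------------
```

```bash
python3 - <<'E'
from q import *
p,R=info();rows(p,R,[((478,254,300),down(D(-83)),5),((478,254,80),down(D(-83)),6)])
E
```

```text
tcp [438.76025564  23.46494489 304.08368531] tilt 0.14760876324538538 jaw z 0.0018208279678306664 lip-F [-21.82082848  -2.60756513] 255.96720153683748 f [-0.4  0.3 -2.3] q [-0.25  0.24  0.17  1.97 -0.05  0.94 -1.51] 32.85
--
[-0.9, -0.27, 0.01, 0.0, 0.0, 0.01]
[-0.89, -0.27, 0.02, 0.01, -0.01, 0.0]
[-0.9, -0.27, 0.01, 0.0, 0.0, 0.01]
[-0.89, -0.27, 0.02, 0.0, 0.0, 0.01]
[-0.9, -0.27, 0.01, 0.01, -0.01, 0.0]
--
[0.0, 0.0, 0.73, 0.0, 0.0, 0.0]
[0.0, 0.0, 0.74, 0.0, 0.0, 0.0]
[0.0, 0.0, 0.73, 0.0, 0.0, 0.0]
[0.0, 0.0, 0.74, 0.0, 0.0, 0.0]
[0.0, 0.0, 0.73, 0.0, 0.0, 0.0]
--
[0.0, 0.0, 0.73, 0.0, 0.0, 0.0]
```

apply_moves([
  [[-0.9, -0.27, 0.01, 0, 0, 0], [-0.89, -0.27, 0.02, 0, 0, 0], [-0.9, -0.27, 0.01, 0, 0, 0], [-0.89, -0.27, 0.02, 0, 0, 0], [-0.9, -0.27, 0.01, 0, 0, 0]],
])

```text
clock: 33.48
eef_pos: [477.7, 255.6, 300.1]
tool_rot: [3.14, -0.002, -1.445]
force: [1.0, -0.1, -1.5]
width: 12.7
```

apply_moves([
  [[0, 0, 0, 0, 0, 0], [0, 0, 0.8, 0, 0, 0], [0, 0, 0.9, 0, 0, 0], [0, 0, 0.9, 0, 0, 0], [0, 0, 0.9, 0, 0, 0]],
])

```text
clock: 34.1
eef_pos: [477.6, 253.0, 124.1]
tool_rot: [3.141, -0.002, -1.446]
force: [-0.0, -0.5, -2.5]
width: 12.6
```

apply_moves([
  [[0, 0, 0.6, 0, 0, 0], [0, 0, 0.2, 0, 0, 0], [0, 0, 0.1, 0, 0, 0], [0, 0, 0, 0, 0, 0], [0, 0, 0, 0, 0, 0]],
])

```text
clock: 34.72
eef_pos: [478.0, 254.1, 81.4]
tool_rot: [-3.141, -0.001, -1.445]
force: [0.7, 0.3, -2.2]
width: 12.6
```

```bash
python3 - <<'E'
from q import *
info()
E
```

```text
tcp [477.98832728 254.13138254  81.35102383] tilt 0.0621554044139678 jaw z 0.0009305766019671089 lip-F [ 17.51484339 228.11941905] 33.38673478556345 f [ 0.7  0.3 -2.2] q [-0.57  0.69  0.05  1.95 -0.06  0.5  -1.92] 34.725
```

apply_moves([
  [[0, 0, 0.1, 0, 0, 0], [0, 0, 0.1, 0, 0, 0], [0, 0, 0.06, 0, 0, 0], [0, 0, 0, 0, 0, 0], [0, 0, 0, 0, 0, 0]],
])

```text
clock: 35.35
eef_pos: [477.2, 253.8, 67.2]
tool_rot: [3.14, -0.002, -1.445]
force: [-0.1, 0.3, -2.6]
width: 12.8
```

apply_moves([
  [[0, 0, 0.02, 0, 0, 0], [0, 0, 0.02, 0, 0, 0], [0, 0, 0, 0, 0, 0], [0, 0, 0, 0, 0, 0], [0, 0, 0, 0, 0, 0]],
])

```text
clock: 35.98
eef_pos: [477.9, 254.0, 65.7]
tool_rot: [-3.142, -0.001, -1.445]
force: [0.0, 0.9, 4.3]
width: 12.9
```

apply_moves([
  [[0, 0, 0, 0, 0, 0], [0, 0, 0, 0, 0, 0], [0, 0, 0, 0, 0, 0], [0, 0, 0, 0, 0, 0], [0, 0, 0, 0, 0, 0]],
], claw=0)

```text
clock: 36.6
eef_pos: [477.2, 253.7, 65.2]
tool_rot: [3.14, -0.002, -1.445]
force: [0.4, 0.1, -0.1]
width: 42.8
```

apply_moves([
  [[0, 0, -0.3, 0, 0, 0], [0, 0, -0.9, 0, 0, 0], [0, 0, -1, 0, 0, 0], [0, 0, -1, 0, 0, 0], [0, 0, -1, 0, 0, 0]],
])

```text
clock: 37.22
eef_pos: [477.3, 253.9, 278.2]
tool_rot: [3.141, -0.001, -1.445]
force: [1.1, 0.2, 0.2]
width: 42.7
```

```bash
python3 - <<'E'
from q import *
p,R=info()
for c in('scene','side','wrist'):
  im=viewer.get_image(c);cv2.imwrite(f'pics/f_{c}.png',im)
  for k in('scoop','scoop_grip','knob_0','funnel_mouth'):print(c,k,[(round(d['score'],2),np.round(np.array(d['location'])*[640,480]).tolist()) for d in viewer.find_in(c,k)[:3]])
c=cam('wrist');im=cv2.imread('pics/f_wrist.png')
h=cv2.cvtColor(im,cv2.COLOR_BGR2HSV);m=((h[...,0]>3)&(h[...,0]<24)&(h[...,1]>150)&(h[...,2]>60)).astype(np.uint8)
n,l,s,ce=cv2.connectedComponentsWithStats(m);i=1+s[1:,4].argmax();print(s[i])
for X in [(-64,-37),(-64,37),(61,-37),(61,37)]:
    d=np.array([np.cos(D(7)),np.sin(D(7))]);e=np.array([-d[1],d[0]]);P=np.array([477.9,254])-X[0]*d-X[1]*e
    print(X,proj(c,(*P,3+(36 if X[0]<0 else 50))))
rows(p,R,[((440,24,300),down(D(-83)),5)])
E
```

```text
tcp [477.26572939 253.93926728 278.17765865] tilt 0.06673084793890054 jaw z 0.001153280023859796 lip-F [ 16.76041125 227.90356035] 230.16729090309929 f [1.1 0.2 0.2] q [-0.6   0.42  0.08  1.76 -0.04  0.96 -1.95] 37.225
scene scoop [(0.9, [248.0, 347.0])]
scene scoop_grip [(0.69, [251.0, 349.0])]
scene knob_0 [(0.6, [322.0, 240.0]), (0.23, [338.0, 231.0])]
scene funnel_mouth [(0.63, [338.0, 228.0])]
side scoop [(0.57, [350.0, 283.0])]
side scoop_grip [(0.56, [313.0, 353.0])]
side knob_0 [(0.73, [340.0, 228.0])]
side funnel_mouth [(0.73, [343.0, 228.0]), (0.62, [346.0, 283.0])]
wrist scoop [(0.95, [324.0, 192.0])]
wrist scoop_grip [(0.68, [322.0, 194.0])]
wrist knob_0 [(0.71, [569.0, 128.0]), (0.58, [568.0, 185.0])]
wrist funnel_mouth [(0.97, [604.0, 237.0]), (0.62, [321.0, 194.0])]
[ 281  127   82  124 6115]
(-64, -37) [281.80543162 129.64046046]
(-64, 37) [362.66082285 129.76213923]
(61, -37) [284.31756297 262.80618181]
(61, 37) [359.85435697 262.86602025]
--
[0.89, 0.26, -0.09, 0.0, 0.0, 0.01]
[0.9, 0.27, -0.08, 0.0, 0.0, 0.0]
[0.89, 0.26, -0.09, 0.0, -0.01, 0.01]
[0.9, 0.26, -0.09, 0.0, 0.0, 0.01]
[0.89, 0.26, -0.08, 0.0, 0.0, 0.0]
```

apply_moves([
  [[0.89, 0.26, -0.09, 0, 0, 0], [0.9, 0.27, -0.08, 0, 0, 0], [0.89, 0.26, -0.09, 0, 0, 0], [0.9, 0.26, -0.09, 0, 0, 0], [0.89, 0.26, -0.08, 0, 0, 0]],
])

```text
clock: 38.6
eef_pos: [440.3, 22.7, 297.5]
tool_rot: [3.141, -0.002, -1.445]
force: [0.5, -0.2, -0.3]
width: 43.2
```

apply_moves([
  [[0, 0, 0, 0, 0, 0], [0, 0, 0, 0, 0, 0], [0, 0, 0, 0, 0, 0], [0, 0, 0, 0, 0, 0], [0, 0, 0, 0, 0, 0]],
])

```text
clock: 39.22
eef_pos: [440.6, 24.8, 297.1]
tool_rot: [3.14, -0.002, -1.444]
force: [0.1, 0.2, -0.1]
width: 42.6
```

```bash
python3 - <<'E'
from q import *
p,R=info();c=cam('wrist');im=viewer.get_image('wrist');cv2.imwrite('pics/g.png',im)
print([(round(d['score'],2),np.round(np.array(d['location'])*[640,480]).tolist()) for d in viewer.find_in('wrist','knob_0')[:8]])
for z in(27,50,103,113,140,176):print(z,proj(c,(*F,z)).round(),'px/mm',np.round(np.linalg.norm(proj(c,(F[0]+10,F[1],z))-proj(c,(*F,z)))/10,3))
q=proj(c,(*F,60)).astype(int);print(q)
g=cv2.cvtColor(im,cv2.COLOR_BGR2GRAY)
y0=max(q[1]-36,0);r=cv2.resize(g[y0:q[1]+36,q[0]-36:q[0]+36],(72,48),interpolation=cv2.INTER_AREA);print(y0,q[0]-36)
for row in r:print(''.join('@%#*+=-:. '[min(9,int(v)//12)] for v in row))
# dark pixels in the cone outside the spout bore
M=np.zeros_like(g);cv2.circle(M,tuple(int(v) for v in proj(c,(*F,176))),75,1,-1);cv2.circle(M,tuple(int(v) for v in q),42,0,-1);print('dark in cone',((g<45)&(M>0)).sum())
a=cv2.imread('pics/f_scene.png')[232:250,312:334];b=cv2.imread('pics/f_side.png')[218:238,330:350]
print(a.min(axis=2).min(),b.min(axis=2).min(), proj(cam('scene'),(*F,150)),proj(cam('side'),(*F,150)))
E
```

```text
tcp [440.59747857  24.80035426 297.09334945] tilt 0.13806260862189007 jaw z 0.0017120477350521866 lip-F [-19.98867718  -1.18292434] 248.984966232616 f [ 0.1  0.2 -0.1] q [-0.24  0.25  0.15  1.98 -0.04  0.92 -1.51] 39.225
[(0.79, [337.0, 110.0]), (0.69, [333.0, 92.0]), (0.68, [311.0, 96.0]), (0.66, [311.0, 124.0])]
27 [323. 108.] px/mm 1.083
50 [323. 108.] px/mm 1.148
103 [324. 107.] px/mm 1.333
113 [324. 107.] px/mm 1.374
140 [324. 106.] px/mm 1.501
176 [324. 105.] px/mm 1.711
[323 107]
71 287
                   :-----:..                  ...:::-::                 
                 .---::..              .....     ...:::::               
               -=--:.         .........               .:::::            
             :---:.       .........:...:..             ..::-:           
           .=---.     ....                                ..:::         
          :---.    .....                       ---:         .:::        
         -=-:    ...                      ++%%%#####*:        .:::      
        ---:    ...                    .#%%###########*:       :::-     
       =--.      
[... 2280 characters left out ...]
#%#    -%%#######%%%@@*       :::     
         :-:   :#%%%%%%%%%%%%%%%%%@*       =+##%%%#*#+:        ::.      
          .-:.   #@%%%%%%%%%%%%%@@:                          .::.       
            .-:    +%%@@%%%%@@##                            ::.         
              -:.   ..==+*===                             .::.          
                ::.                                     ::..            
                  -::                                .::..              
                     ::..                         .:::.                 
                       .-:...                 ...::                     
dark in cone 0
88 118 [344.4232716  240.75154106] [350.38821743 237.82506663]
```

```bash
python3 -c "
from cell import ctrl
s=ctrl.read_state();print(s['clock'],s['force']);print(ctrl.finish_job())"
```

```text
39.325 [ 0.05572422  0.52146054 -0.28322439]
the job is handed in; nothing more can be done
None
```

I stood the jar in the ring, swung the funnel home against its stop, poured the knobs and set the empty scoop upright on the green mat. I handed the job in at 39.3 s; no verdict came back.

**Last checks:**
- **Funnel:** it stalled against the stop at 16 N. After the pour, the spout showed centred over the jar to about 1 px, and no knob was left in the cone.
- **Scoop:** its outline matches an upright stance on the mat, with no knob found inside. The gripper was clear, and the measured force was about zero.
- **Bystanders:** I never touched the bystanders, but did not measure their positions again at the end.

**What disagreed or went wrong:**
- **Knob count:** the view down the spout clearly shows four knobs at the bottom of the jar. The fifth shows only as an edge under another knob. The detector reported five once, the last with a low score (0.44), and four the last time.
- **Stray detections:** the scene and side cameras gave low-confidence knob reports at the funnel. The wrist view found nothing dark in the cone.
- **Joint limit:** at about 59° of tilt, joint 6 hit its limit and the scoop's lip rested on the funnel rim with about 38 N. By then the knobs had apparently already run out, and I backed off at once.

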